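# Open the dust hood to its working mark and cover the watch movement

## Robot

A 7-joint arm with a two-finger parallel gripper is mounted at the origin on the work surface. World frame = base frame: x ahead of the robot, y to its left, z up, the work surface at z = 0. Lengths are in m, angles in rad, forces in N, time in s.
With the tool pointing down it reaches from about 0.425 to 0.825 m from the base axis. Payload 3.6 kg.
Tool frame: the origin (TCP) lies where the fingers leave the gripper's body, on its centre line; the fingertips stand 73 mm ahead of it and the grasp point (between the pads) lies 54 mm ahead of it; z points along the fingers, y is the line along which they close (so a half turn about z gives the same grasp; the last joint's range is limited). The gripper opens to 85 mm and grips with 20 to 120 N. Pads are 22 mm wide; open, the fingers measure 114 mm over their backs; the gripper's body (76 mm by 85 mm) begins 54 mm behind the grasp point. The pads swing forward as they close: fully open they stand 13 mm farther back than shut.
Start: joints at [1.256, 0.615, -0.013, 1.423, 0.008, 1.103, -0.04], TCP at [0.185, -0.623, 0.304] pointing down, gripper open.
Joint ranges: [-3.12, 3.12], [-0.3, 2.06], [-1.34, 1.32], [0.26, 2.42], [-1.36, 4.5], [0.01, 1.98], [-2.84, 2.84]. Speed limits (rad/s): [2.79, 2.79, 3.14, 3.14, 3.14, 3.14, 3.14].

## Interface

Orientations are given as a unit quaternion [x, y, z, w].
In Python, from station import arm, snapshot, camera_info, ticket gives the robot as it stands. Calls block until the motion is done:
- arm.movep(position, orientation): joint-space move of the TCP to a pose.
- arm.line_to(position, velocity=0.15, ori=None): straight line of the TCP; ori=None keeps the orientation; velocity is the mean speed in m/s.
- arm.move_j(angles): joint-space move.
- arm.move_gripper(opening, effort=None): opening from 0.0 (shut) to 1.0 (fully open); effort is the grip in N (None keeps the last); returns when the fingers have stopped.
- arm.pause(seconds).
- arm.ik(position, orientation): joint angles nearest the present ones, or None.
- snapshot(name): name is "scene" or "top" or "wrist"; returns the picture (384x512x3 uint8, blue, green, red); there is no depth.
- camera_info(name): a dict with "fx", "fy", "cx", "cy" (pixels), "dist_coeffs" ([k1, k2, p1, p2, k3] as OpenCV has them; the pictures are not rectified), "R" (3x3) and "t" (3): a world point X has camera coordinates R X + t; the wrist camera has in their place "T_tool_cam" (4x4, takes a point from camera to tool coordinates, whose origin is the TCP and whose axes are the flange's). Camera axes: x right, y down, z forward; pixel columns grow to the right and rows downward; lengths in m; the calibration is good to about 2 mm. A picture is of the moment at which its call begins: read the wrist's pose just before it. camera_info takes no time and is no camera call.
A pose or a line that the arm cannot do raises arm.MotionError and nothing moves.
- ticket.finish_job(): hands the job in; it is judged then, once.
Readings, each from a call of its own:
- arm.read_time(): time.
- arm.read_joint_positions(): joint angles.
- arm.read_dq(): joint speeds.
- arm.read_effort(): joint torques, N m.
- arm.read_tool_pos(): TCP position.
- arm.read_eef_rot(): TCP orientation.
- arm.read_ft_force(): force on the tool from outside, world axes, zero at the start.
- arm.read_wrist_torque(): the same for the moment, N m.
- arm.read_opening(): opening from 0.0 (shut) to 1.0 (fully open).
- arm.read_finger_force(): force on a finger pad.
Only numpy, scipy, OpenCV 4.12 (cv2) and the standard library are available. Lean on these libraries where they do the work, as an engineer would, in place of code of your own. Each camera call takes 0.05 s, during which the arm holds its last target. There are 200 camera calls.

## Task

Raise the dust hood's counterbalanced sash - a push from below under its lip is enough - until its lower edge is level with the red mark on the post, and let it stand there. Then bring the blue dust cover in under the sash and lower it, without dropping it, over the movement in its tray, so that it sits level and fully down round the white collar, and let go. Leave the tray and everything else where they stand.

Things in the scene. Friction and masses are not known exactly. Their poses are not given: they have to be found in the camera images.
- hood: clear dust hood in an aluminium frame, fixed to the bench. Origin: on the bench (z 0) under the middle of the sash; x points level into the hood, away from the robot, y to the left along the sash. Floor plate top 12 mm above the bench; front sill 24 mm deep, top at 20 mm. Inside width 490 mm; sash posts 30 mm square at y -260 and 260 mm, 720 mm high; only open in front, under the sash
- hood_roof (a point): underside of the hood's clear roof, at its middle, 410 mm above the bench, 160 mm behind the sash; clear side walls, clear back 297 mm behind the sash; a fixed clear header close behind the sash reaches down to 360 mm above the bench. A depth camera reads the clear panes, not what lies behind them
- sash (a joint): height of the clear vertical sash above shut, m: 0 = shut on the sill (lower edge 20 mm above the bench), 0.345 = top stop. Counterbalanced by weights inside the posts: it stays where it is left, and about 4 N up or down slides it. It starts partly open, lower edge 100 to 140 mm above the bench
- sash_edge (a point): middle of the underside of the sash's lower rail, an aluminium finger lip 12 mm high and 486 mm long along the hood's y, reaching in the hood's x 18 mm to either side of this point; the point lies 10 mm in front of the sash's panel. Panel: clear, 4 mm thick, in a 12 mm thick frame, sash 350 mm high overall. Axes as the hood's
- mark_line (a point): red height mark: a band 16 mm high clamped round the left sash post (hood y 260 mm), with a tongue towards the sash. This point: middle of the band's height, on the post's axis; axes as the hood's; set 310 to 345 mm above the bench. The sash is at the mark when the underside of its lower rail is level with the band
- cover: loose dust cover: round blue plastic cap, 100 mm across, 28 mm high, walls 3 mm (94 mm inside), open below, about 0.1 kg, with a black knob on top. Origin: centre of its lower rim; z up. It stands on the mat outside the hood, left or right
- cover_knob (a point): grip of the cover's black round knob, 22 mm across, reaching from 44 to 66 mm above the cover's lower rim, below it a neck 12 mm across down to the cap's top at 28 mm. This point: on the axis, 56 mm above the lower rim; z up when the cover is level
- tray_seat (a point): dark green round movement tray on the hood floor, 108 mm across, 8 mm high, loose, 0.4 kg; on it a brass watch movement and round that a white collar, 86 mm outside diameter, 8 mm high. This point: centre of the tray's upper face, 20 mm above the bench. The cover goes over the collar, its rim resting on this face; the knob point is then 56 mm above this point
- parts_tray: bystander: cream parts tray with 20 shallow wells, 76 x 56 x 9 mm, on the hood floor; origin at the centre of its underside
- oil_cups: bystander: black block with four coloured oil cups, 88 x 30 x 20 mm, on the hood floor; origin at the centre of its underside
- riveting_block: bystander: round steel riveting block, 48 mm across, 20 mm high, on the hood floor behind the tray; origin at the centre of its underside
- driver_stand: bystander: round stand of screwdrivers, 84 mm across, 122 mm high, on the mat; its place is sometimes swapped with the cover's; origin at the centre of its underside
- loupe: bystander: black eye loupe, 36 mm across, 30 mm high, on the mat; origin at the centre of its underside
- tweezers: bystander: steel tweezers lying on the mat, 120 mm long along x, 6 mm high; origin at the centre of its underside
- blower: bystander: red rubber dust blower standing on the mat, 60 mm across, 112 mm high; origin at the centre of its underside
- rinse_jar: bystander: amber glass jar with black cap, 64 mm across, 75 mm high; origin at the centre of its underside
Not all that is in view belongs to the job. Several things have the shape of the cover; the one meant has the colours described above.

How it is judged:
By the outcome, as a careful person would: the job done as asked, in the order asked, and still so for the second after the job is handed in, with the robot touching nothing.
It also fails if it takes over 64 s, if anything falls off the work surface, if the arm or the gripper's body presses on something with over 40 N, if the wrist force passes 120 N, or if a joint passes its speed limit or range.

## Working session

There is one attempt and no reset: what is moved stays moved. The work goes in short steps, each a Python script; the robot and the scene stay as the last script left them, time stands still between calls to the robot, and variables do not carry over. Pictures are saved under pics/ and viewed, at most 10 in all, crops included, and the job is handed in when it is done.

```bash
mkdir -p pics; ls; python3 - <<'E'
from station import *
import cv2,numpy as np
for n in("scene","top","wrist"):
    cv2.imwrite(f"pics/{n}0.png",snapshot(n))
    i=camera_info(n); print(n,{k:np.round(v,4).tolist() for k,v in i.items()})
print(arm.read_tool_pos(),arm.read_eef_rot(),arm.read_time())
E
```

```text
pics
scene {'fx': 380.4163, 'fy': 380.4163, 'cx': 253.6372, 'cy': 192.0522, 'dist_coeffs': [-0.0199, 0.0, 0.0, 0.0, 0.0], 'R': [[0.2355, -0.9719, -0.0053], [-0.9143, -0.2197, -0.3402], [0.3294, 0.085, -0.9404]], 't': [-0.1889, 0.6087, 1.4751]}
top {'fx': 393.9405, 'fy': 393.9405, 'cx': 255.3994, 'cy': 197.8756, 'dist_coeffs': [-0.0072, 0.0, 0.0, 0.0, 0.0], 'R': [[0.0272, -0.9995, 0.0158], [-0.9884, -0.0293, -0.1487], [0.1491, -0.0115, -0.9888]], 't': [-0.094, 0.6043, 1.4412]}
wrist {'fx': 293.9897, 'fy': 293.9897, 'cx': 251.7183, 'cy': 190.4376, 'dist_coeffs': [-0.0424, 0.0, 0.0, 0.0, 0.0], 'T_tool_cam': [[0.0012, -0.9509, -0.3096, 0.0781], [1.0, 0.0013, 0.0, 0.0003], [0.0004, -0.3096, 0.9509, -0.0703], [0.0, 0.0, 0.0, 1.0]]}
[ 0.1843872  -0.62282368  0.30299916] [ 9.89660204e-01  1.43428240e-01 -1.49170738e-04 -9.99421359e-04] 0.15
```

View pics/scene0.png

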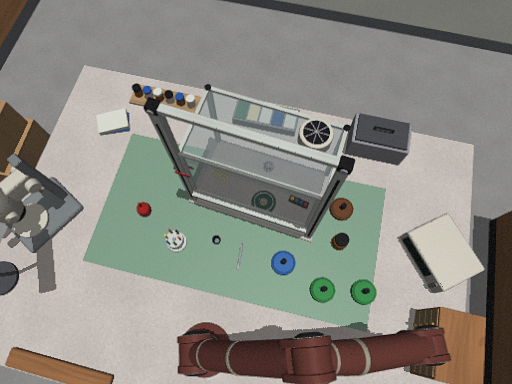

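View pics/top0.png

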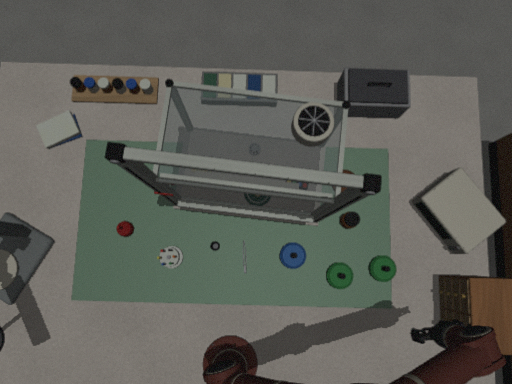

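```bash
python3 - <<'E'
import cv2,numpy as np
a=cv2.imread("pics/scene0.png")[90:250,140:360]; b=cv2.imread("pics/top0.png")[140:230,100:390]
a=cv2.resize(a,None,fx=3.6,fy=3.6,interpolation=cv2.INTER_CUBIC);cv2.imwrite("pics/a.png",a)
b=cv2.resize(b,None,fx=2.75,fy=2.75,interpolation=cv2.INTER_CUBIC);cv2.imwrite("pics/b.png",b)
E
cat > h.py <<'E'
import cv2,numpy as np
from station import arm,snapshot,camera_info,ticket
from scipy.spatial.transform import Rotation as Ro
def ray(n,px,pose=None):
    c=camera_info(n);K=np.array([[c['fx'],0,c['cx']],[0,c['fy'],c['cy']],[0,0,1]])
    u=cv2.undistortPoints(np.array([[px]],float),K,np.array(c['dist_coeffs']))[0,0]
    d=np.array([*u,1.])
    if n=="wrist":
        p,q=pose;T=np.array(c['T_tool_cam']);R=Ro.from_quat(q).as_matrix()
        return R@T[:3,3]+p,R@T[:3,:3]@d
    R=np.array(c['R']);return -R.T@np.array(c['t']),R.T@d
def plane(n,px,z,pose=None):
    o,d=ray(n,px,pose);return o+d*(z-o[2])/d[2]
def tri(rays):
    A=0;b=0
    for o,d in rays:
        d=d/np.linalg.norm(d);P=np.eye(3)-np.outer(d,d);A=A+P;b=b+P@o
    X=np.linalg.solve(A,b)
    return X,[round(float(np.linalg.norm(np.cross(X-o,d/np.linalg.norm(d)))),4) for o,d in rays]
def proj(n,X,pose=None):
    c=camera_info(n);K=np.array([[c['fx'],0,c['cx']],[0,c['fy'],c['cy']],[0,0,1]])
    if n=="wrist":
        p,q=pose;T=np.array(c['T_tool_cam']);M=np.eye(4);M[:3,:3]=Ro.from_quat(q).as_matrix();M[:3,3]=p
        V=np.linalg.inv(M@T);R,t=V[:3,:3],V[:3,3]
    else: R,t=np.array(c['R']),np.array(c['t'])
    return cv2.projectPoints(np.array([X],float),cv2.Rodrigues(R)[0],t,K,np.array(c['dist_coeffs']))[0][0,0]
E
python3 - <<'E'
from h import *
S=cv2.imread("pics/scene0.png");T=cv2.imread("pics/top0.png")
for n,I in(("scene",S),("top",T)):
    H=cv2.cvtColor(I,cv2.COLOR_BGR2HSV)
    for nm,lo,hi in(("blue",(105,130,60),(125,255,255)),("red",(0,150,60),(6,255,255)),("red2",(172,150,60),(180,255,255))):
        m=cv2.inRange(H,lo,hi);k,l,s,c=cv2.connectedComponentsWithStats(m)
        for i in range(1,k):
            if s[i,4]>8: print(n,nm,s[i].tolist(),c[i].round(1))
E
```

```text
scene blue [142, 86, 9, 8, 51] [146.4  89.5]
scene blue [175, 93, 9, 8, 53] [179.2  96.3]
scene blue [116, 129, 13, 3, 18] [122.9 130.1]
scene blue [272, 251, 23, 24, 414] [282.8 262.7]
scene red [175, 171, 15, 6, 22] [181.3 173.4]
scene red [137, 203, 14, 13, 132] [143.1 208.5]
top blue [248, 75, 12, 15, 165] [253.8  82.2]
top blue [84, 78, 11, 10, 80] [88.8 82.3]
top blue [126, 79, 11, 10, 80] [131.   83.4]
top blue [70, 134, 11, 6, 15] [ 75.3 136.9]
top blue [280, 243, 26, 25, 473] [292.2 255.2]
top red [117, 222, 14, 14, 112] [123.8 228.2]
```

View pics/a.png

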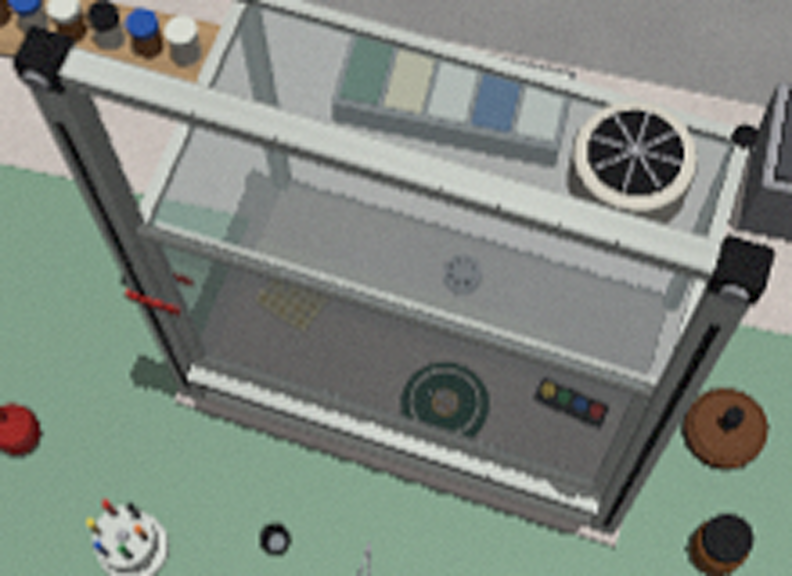

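View pics/b.png

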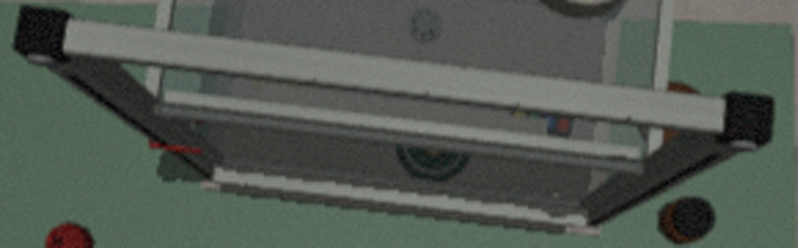

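```bash
python3 - <<'E'
from h import *
S=lambda x,y:("scene",(140+x/3.6,90+y/3.6));T=lambda x,y:("top",(100+x/2.75,140+y/2.75))
def both(nm,s,t):
    X,e=tri([ray(*S(*s)),ray(*T(*t))]);print(nm,X.round(3),e)
both("capL",(45,55),(42,33));both("capR",(748,268),(748,118))
both("lip L front?",(190,378),(213,185)); both("lip R",(598,507),(590,228))
both("footL",(185,400),(210,187)); both("footR",(600,537),(583,232))
both("upL",(150,230),(155,105));both("upR",(655,380),(642,165))
both("tray",(446,402),(432,152))
both("mark",(155,301),(175,147))
for z in(.0,.03): print("tray",z,plane(*S(446,402),.02+z).round(3))
cov,e=tri([ray("scene",(282.8,262.7)),ray("top",(292.2,255.2))]);print(cov,e)
for z in (0.0,.014,.028): print(plane("scene",(282.8,262.7),z).round(4),plane("top",(292.2,255.2),z).round(4))
for z in(.66,.72,.74): print(z,plane(*S(45,55),z).round(3),plane(*S(748,268),z).round(3),plane(*T(42,33),z).round(3),plane(*T(748,118),z).round(3))
E
```

```text
capL [0.588 0.218 0.736] [0.0005, 0.0005]
capR [ 0.541 -0.306  0.731] [0.0007, 0.0007]
lip L front? [0.551 0.193 0.149] [0.0023, 0.0023]
lip R [ 0.507 -0.28   0.172] [0.0005, 0.0005]
footL [0.564 0.224 0.012] [0.0008, 0.0008]
footR [ 0.517 -0.3    0.003] [0.0015, 0.0015]
upL [0.597 0.202 0.433] [0.004, 0.004]
upR [ 0.543 -0.282  0.48 ] [0.0017, 0.0017]
tray [ 0.614 -0.086  0.073] [0.0041, 0.0041]
mark [0.572 0.208 0.315] [0.001, 0.001]
tray 0.0 [ 0.633 -0.087  0.02 ]
tray 0.03 [ 0.623 -0.089  0.05 ]
[ 0.3965927  -0.22349131  0.00144041] [0.0001, 0.0001]
[ 0.3968 -0.2235  0.    ] [ 0.3966 -0.2237  0.    ]
[ 0.3943 -0.223   0.014 ] [ 0.3965 -0.2222  0.014 ]
[ 0.3919 -0.2226  0.028 ] [ 0.3964 -0.2207  0.028 ]
0.66 [0.631 0.252 0.66 ] [ 0.577 -0.318  0.66 ] [0.608 0.245 0.66 ] [ 0.555 -0.328  0.66 ]
0.72 [0.597 0.225 0.72 ] [ 0.548 -0.308  0.72 ] [0.592 0.224 0.72 ] [ 0.543 -0.309  0.72 ]
0.74 [0.586 0.215 0.74 ] [ 0.538 -0.305  0.74 ] [0.587 0.217 0.74 ] [ 0.539 -0.303  0.74 ]
```

```bash
cat >> h.py <<'E'
YAW=-np.arctan2(.047,.526);O=np.array([.566,-.043,0])
RH=Ro.from_euler('z',YAW).as_matrix()
def W(x,y,z): return O+RH@np.array([x,y,z])
def Hd(X): return RH.T@(np.asarray(X)-O)
def q(pitch,yaw=None):
    """tool z forward along yaw, pitched down by pitch deg; tool x up/forward (camera above)"""
    yaw=YAW if yaw is None else yaw
    p=np.radians(pitch);z=np.array([np.cos(p),0,-np.sin(p)]);x=np.array([np.sin(p),0,np.cos(p)])
    R=np.c_[x,np.cross(z,x),z];return (Ro.from_euler('z',yaw)*Ro.from_matrix(R)).as_quat()
def tcp(grasp,qq,d=.054): return np.asarray(grasp)-d*Ro.from_quat(qq).as_matrix()[:,2]
E
python3 - <<'E'
from h import *
print(Ro.from_quat(arm.read_eef_rot()).as_matrix().round(2))
cov=np.array([.3965,-.2235,0]);seat=np.array([.633,-.087,.02])
def t(nm,P,qq):
    r=arm.ik(P,qq);print(nm,None if r is None else np.round(r,2))
for p in(0,15,30):
  for y in(0,.1):
    for z in(.08,.33): t(f"push p{p} y{y} z{z}",tcp(W(.01,y,z),q(p),.073),q(p))
for p in(20,35,45,55,65):
    t(f"seat {p}",tcp(seat+[0,0,.056],q(p)),q(p));t(f"seat+ {p}",tcp(seat+[0,0,.1],q(p)),q(p))
    for yw in(YAW,-.5): t(f"cov {p} {yw:.2f}",tcp(cov+[0,0,.056],q(p,yw)),q(p,yw))
for x in(-.35,-.25):
  for p in (0,20): t(f"look {x} {p}",W(x,.12,.27),q(p,YAW+.2))
E
```

```text
[[ 0.96  0.28 -0.  ]
 [ 0.28 -0.96  0.  ]
 [-0.   -0.   -1.  ]]
push p0 y0 z0.08 None
push p0 y0 z0.33 None
push p0 y0.1 z0.08 None
push p0 y0.1 z0.33 None
push p15 y0 z0.08 None
push p15 y0 z0.33 None
push p15 y0.1 z0.08 None
push p15 y0.1 z0.33 None
push p30 y0 z0.08 None
push p30 y0 z0.33 [ 0.87  0.37 -1.14  2.35  2.36  0.65  2.38]
push p30 y0.1 z0.08 None
push p30 y0.1 z0.33 [ 0.16  0.26 -0.58  2.31  2.24  0.65  2.23]
seat 20 [ 0.82  1.46 -1.16  2.37  3.01  1.52  2.77]
seat+ 20 [ 0.8   1.32 -1.15  2.39  2.92  1.48  2.67]
cov 20 -0.09 None
cov 20 -0.50 None
seat 35 [ 0.71  1.11 -0.96  2.3   2.7   1.15  2.51]
seat+ 35 [ 0.71  0.98 -0.96  2.3   2.64  1.05  2.48]
cov 35 -0.09 None
cov 35 -0.50 None
seat 45 [ 0.61  0.92 -0.77  2.21  2.55  0.8   2.44]
seat+ 45 [ 0.61  0.81 -0.77  2.2   2.48  0.7   2.46]
cov 45 -0.09 None
cov 45 -0.50 None
seat 55 [ 0.37  0.76 -0.39  2.11  2.51  0.38  2.31]
seat+ 55 [ 0.37  0.67 -0.39  2.09  2.34  0.29  2.47]
cov 55 -0.09 None
cov 55 -0.50 None
seat 65 [ 0.09  0.71  0.02  1.99 -1.3   0.02 -0.26]
seat+ 65 [ 0.06  0.63  0.06  1.97 -0.41  0.11 -1.16]
cov 65 -0.09 None
cov 65 -0.50 None
look -0.35 0 None
look -0.35 20 None
look -0.25 0 None
look -0.25 20 None
```

```bash
python3 - <<'E'
from h import *
cov=np.array([.3965,-.2235,0]);seat=np.array([.633,-.087,.02])
fl=lambda a:(Ro.from_quat(a)*Ro.from_euler('z',np.pi)).as_quat()
ok=lambda P,qq:(arm.ik(P,qq) is not None)
print("cover: pitch,yawdeg,flip")
for p in(35,45,55,65,75):
    r=[]
    for yw in range(-180,181,15):
        for f in(0,1):
            qq=q(p,np.radians(yw)); qq=fl(qq) if f else qq
            if ok(tcp(cov+[0,0,.056],qq),qq) and ok(tcp(cov+[0,0,.13],qq),qq): r.append((yw,f))
    print(p,r)
print("seat")
for p in(35,45,55,65):
    r=[]
    for yw in range(-75,76,15):
        for f in(0,1):
            qq=q(p,np.radians(yw)); qq=fl(qq) if f else qq
            if ok(tcp(seat+[0,0,.056],qq),qq) and ok(tcp(seat+[0,0,.1],qq),qq): r.append((yw,f))
    print(p,r)
print("push")
for p in(-30,0,15,30,40):
  for y in(-.15,0,.15):
    r=[]
    for yw in range(-60,61,15):
        for f in(0,1):
            qq=q(p,np.radians(yw)); qq=fl(qq) if f else qq
            a=ok(tcp(W(.005,y,.09),qq,.073),qq); b=ok(tcp(W(.005,y,.33),qq,.073),qq)
            if a or b: r.append((yw,f,int(a),int(b)))
    print(p,y,r)
E
```

```text
cover: pitch,yawdeg,flip
35 [(-180, 0), (-180, 1), (-165, 0), (-165, 1), (-150, 0), (-150, 1), (-135, 0), (-135, 1), (-120, 0), (-120, 1), (-105, 0), (-105, 1), (-90, 0), (-90, 1), (30, 0), (30, 1), (45, 0), (45, 1), (60, 0), (60, 1), (75, 0), (75, 1), (90, 0), (90, 1), (105, 0), (105, 1), (120, 0), (120, 1), (135, 0), (135, 1), (150, 0), (150, 1), (165, 0), (165, 1), (180, 0), (180, 1)]
45 [(-180, 0), (-180, 1), (-165, 0), (-165, 1), (-150, 0), (-150, 1), (-135, 0), (-135, 1), (-120, 0), (-120, 1), (-105, 0), (-105, 1), (-90, 0), (-90, 1), (30, 0), (30, 1), (45, 0), (45, 1), (60, 0), (60, 1), (75, 0), (75, 1), (90, 0), (90, 1), (105, 0), (105, 1), (120, 0), (120, 1), (135, 0), (135, 1), (150, 0), (150, 1), (165, 0), (165, 1), (180, 0), (180, 1)]
55 [(-180, 0), (-180, 1), (-165, 0), (-165, 1), (-150, 0), (-150, 1), (-135, 0), (-135, 1), (-120, 0), (-120, 1), (-105, 0), (-105, 1), (-90, 0), (-90, 1), (30, 0), (30, 1), (45, 0), (45, 1), (60, 0), (60, 1), (75, 0), (75, 1), (90, 0), (90, 1), (105, 0), (105, 1), (120, 0), (120, 1), (135, 0), (135, 1), (150, 0), (150, 1), (165, 0), (165, 1
[... 4769 characters left out ...]
(0, 1, 1, 1), (15, 0, 1, 1), (15, 1, 1, 1), (30, 0, 1, 1), (30, 1, 1, 1), (45, 0, 1, 1), (45, 1, 1, 1), (60, 0, 1, 1), (60, 1, 1, 1)]
40 0 [(-60, 0, 1, 1), (-60, 1, 1, 1), (-45, 0, 1, 1), (-45, 1, 1, 1), (-30, 0, 1, 1), (-30, 1, 1, 1), (-15, 0, 0, 1), (-15, 1, 0, 1), (0, 0, 0, 1), (0, 1, 0, 1), (15, 0, 0, 1), (15, 1, 0, 1), (30, 0, 1, 1), (30, 1, 1, 1), (45, 0, 1, 1), (45, 1, 1, 1), (60, 0, 1, 1), (60, 1, 1, 1)]
40 0.15 [(-60, 0, 1, 1), (-60, 1, 1, 1), (-45, 0, 1, 1), (-45, 1, 1, 1), (-30, 0, 1, 1), (-30, 1, 1, 1), (-15, 0, 1, 1), (-15, 1, 1, 1), (0, 0, 1, 1), (0, 1, 1, 1), (15, 0, 0, 1), (15, 1, 0, 1), (30, 0, 1, 1), (30, 1, 1, 1), (45, 0, 1, 1), (45, 1, 1, 1), (60, 0, 1, 1), (60, 1, 1, 1)]
```

```bash
python3 - <<'E'
from h import *
fl=lambda a:(Ro.from_quat(a)*Ro.from_euler('z',np.pi)).as_quat()
for n,px,z in(("stand",(175,240),.1),("loupe",(216.5,240),.03),("jar",(341,241),.07),("blower",(143,208.5),.1),("brown",(342,208),.03),("gr1",(322,290),.03),("gr2",(363,292),.03)): print(n,plane("scene",px,z).round(3))
mk=np.array([.58,.22,.325]);lp=W(-.01,.2,.12)
out=[]
for x in(-.25,-.18,-.1):
 for y in(-.15,-.05,0.05):
  for z in(.25,.33):
   for p in(0,15,30):
    for yw in(15,30,45,60):
     for f in(0,1):
      qq=q(p,np.radians(yw));qq=fl(qq) if f else qq
      P=W(x,y,z);pose=(P,qq)
      a=proj("wrist",mk,pose);b=proj("wrist",lp,pose)
      R=Ro.from_quat(qq).as_matrix();c=camera_info("wrist");cp=R@np.array(c['T_tool_cam'])[:3,3]+P
      g=lambda u:30<u[0]<480 and 25<u[1]<360
      if g(a) and g(b):
       j=arm.ik(P,qq)
       if j is not None: out.append((round(abs(cp[2]-.325),3),x,y,z,p,yw,f,a.round(),b.round(),np.round(j,2),round(np.linalg.norm(cp-mk),2)))
out.sort(key=lambda t:t[0])
for o in out[:14]: print(*o)
for y in(0,-.05):
  for z in(.06,.31):
    qq=q(30,np.radians(30));print(y,z,arm.ik(tcp(W(-.002,y,z),qq,.073),qq))
E
```

```text
stand [0.366 0.218 0.1  ]
loupe [0.419 0.067 0.03 ]
jar [ 0.526 -0.433  0.07 ]
blower [0.461 0.386 0.1  ]
brown [ 0.681 -0.421  0.03 ]
gr1 [ 0.322 -0.398  0.03 ]
gr2 [ 0.352 -0.559  0.03 ]
0.003 -0.25 -0.15 0.25 0 45 0 [206.  97.] [229. 215.] [ 1.63  1.   -0.79  2.41 -1.22  0.93  1.44] 0.55
0.003 -0.25 -0.15 0.25 0 60 0 [277.  97.] [291. 216.] [ 1.54  0.98 -0.76  2.27 -0.92  1.08  1.19] 0.55
0.003 -0.18 -0.15 0.25 0 45 0 [169.  97.] [195. 226.] [ 1.52  1.04 -0.87  2.31 -1.31  0.87  1.4 ] 0.51
0.003 -0.18 -0.15 0.25 0 60 0 [240.  97.] [256. 223.] [ 1.44  1.01 -0.81  2.16 -0.99  1.05  1.12] 0.52
0.003 -0.18 -0.05 0.25 0 60 0 [268.  98.] [286. 250.] [ 1.34  1.06 -0.93  2.35 -1.27  0.81  1.39] 0.43
0.003 -0.1 -0.15 0.25 0 45 0 [118.  98.] [149. 240.] [ 1.53  1.26 -1.21  2.17 -1.18  0.52  1.16] 0.49
0.003 -0.1 -0.15 0.25 0 60 0 [193.  97.] [210. 232.] [ 1.33  1.05 -0.85  2.01 -1.02  1.02  1.03] 0.49
0.003 -0.1 -0.05 0.25 0 45 0 [143.  98.] [179. 269.] [ 1.33  1.21 -1.16  2.34  4.43  0.55  1.82] 0.39
0.003 -0.1 -0.05 0.25 0 60 0 [213.  98.] [233. 263.] [ 1.26  1.12 -1.01  2.18 -1.23  0.75  1.23] 0.4
0.028 -0.25 -0.15 0.33 30 45 1 [294. 267.] [273. 155.] [ 0.65  0.36  0.52  2.34 -1.12  1.4  -1.97] 0.58
0.028 -0.25 -0.15 0.33 30 60 1 [228. 267.] [214. 155.] [ 0.62  0.42  0.51  2.22 -0.96  1.52 -1.93] 0.58
0.028 -0.25 -0.05 0.33 30 60 1 [198. 270.] [179. 136.] [ 0.46  0.32  0.43  2.4  -1.11  1.35 -1.96] 0.49
0.028 -0.18 -0.15 0.33 30 30 1 [402. 270.] [369. 139.] [ 1.68  0.53 -1.14  2.33 -1.32  0.5  -2.3 ] 0.53
0.028 -0.18 -0.15 0.33 30 45 1 [328. 269.] [306. 147.] [ 0.53  0.41  0.5   2.24 -1.24  1.38 -2.07] 0.54
0 0.06 [ 1.03369653  1.20150349 -0.96617744  2.36435948  3.32105481  0.62989369
  2.68471576]
0 0.31 [ 1.22614972  0.5600105  -1.16360085  2.22446498  4.24767167  0.24121027
  1.25580141]
-0.05 0.06 [ 1.15318062  1.19568238 -0.96786435  2.30569707  3.43429943  0.47817945
  2.63547933]
-0.05 0.31 None
```

```bash
python3 - <<'E'
from h import *
qq=q(0,np.radians(60));P=W(-.1,-.05,.25)
arm.move_gripper(0.0)
arm.movep(P,qq)
p=arm.read_tool_pos();r=arm.read_eef_rot();I=snapshot("wrist");np.savez("look1.npz",p=p,q=r)
cv2.imwrite("pics/look1.png",I)
print(p,Ro.from_quat(r).as_matrix().round(2).tolist(),arm.read_time(),arm.read_joint_positions().round(2))
for Z in(.06,.12,.325): print(Z,[proj("wrist",W(-.01,y,Z),(p,r)).round() for y in(-.1,.1,.2,.26)])
E
```

```text
[ 0.46228674 -0.08446433  0.24978394] [[0.0, 0.87, 0.5], [0.0, -0.5, 0.87], [1.0, 0.0, -0.0]] 3.3167 [ 1.26  1.12 -1.01  2.18 -1.23  0.75  1.23]
0.06 [array([433., 607.]), array([269., 355.]), array([235., 301.]), array([220., 277.])]
0.12 [array([465., 562.]), array([270., 311.]), array([234., 263.]), array([219., 243.])]
0.325 [array([682., 124.]), array([275., 100.]), array([230.,  99.]), array([213.,  99.])]
```

View pics/look1.png

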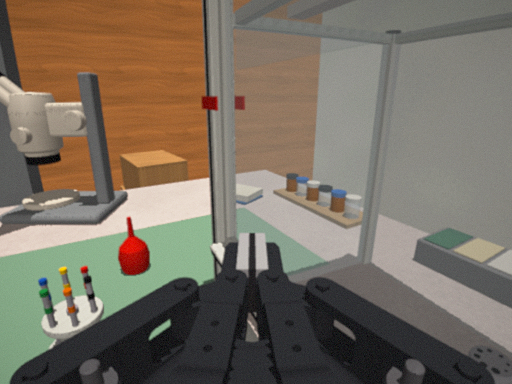

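```bash
cat >> h.py <<'E'
def mark(I):
    H=cv2.cvtColor(I,cv2.COLOR_BGR2HSV);m=cv2.inRange(H,(0,130,60),(8,255,255))|cv2.inRange(H,(172,130,60),(180,255,255))
    k,l,s,c=cv2.connectedComponentsWithStats(m);return [(s[i].tolist(),c[i].round(1).tolist()) for i in range(1,k) if s[i,4]>25]
def zat(px,pose,X):
    """height of the ray at the horizontal range of X"""
    o,d=ray("wrist",px,pose);s=np.linalg.norm((np.asarray(X)-o)[:2])/np.linalg.norm(d[:2]);return (o+s*d).round(4)
E
python3 - <<'E'
from h import *
d=np.load("look1.npz");pose=(d['p'],d['q']);I=cv2.imread("pics/look1.png")
for s,c in mark(I): print(s,c,zat(c,pose,W(0,.26,.32)))
print(proj("wrist",W(0,.26,.32),pose))
for p in(0,15,20,30):
 for yw in(15,30,45):
  for y in(0,.04,.08):
    qq=q(p,np.radians(yw));js=[arm.ik(tcp(W(-.002,y,z),qq,.073),qq) for z in(.06,.15,.22,.31)]
    if all(j is not None for j in js): print(p,yw,y,*[np.round(j,1).tolist() for j in js])
E
```

```text
[202, 96, 16, 14, 203] [209.5, 102.7] [0.5758 0.2217 0.3198]
[235, 96, 10, 14, 115] [239.6, 102.7] [0.6109 0.2053 0.3196]
[118, 217, 31, 58, 1037] [133.1, 253.4] [0.4627 0.2492 0.1194]
[80, 266, 8, 7, 44] [83.9, 269.0] [0.3998 0.25   0.1134]
[220.80909688 102.47722456]
0 45 0 [0.5, 1.3, 0.2, 2.1, 4.5, 1.8, 1.8] [0.3, 1.1, 0.4, 2.2, 4.5, 1.9, 1.6] [0.3, 1.0, 0.4, 2.2, 4.5, 1.9, 1.5] [0.2, 0.8, 0.6, 2.2, 4.5, 1.9, 1.3]
0 45 0.04 [1.3, 1.8, -1.2, 2.2, 4.4, 0.3, 2.3] [1.2, 1.5, -1.2, 2.2, 4.3, 0.4, 2.2] [1.2, 1.3, -1.2, 2.3, 4.3, 0.5, 2.0] [1.2, 1.0, -1.2, 2.3, 4.3, 0.6, 1.7]
0 45 0.08 [1.2, 1.8, -1.2, 2.2, 4.1, 0.3, 2.6] [1.1, 1.5, -1.2, 2.3, 4.0, 0.5, 2.4] [1.1, 1.3, -1.2, 2.3, 4.1, 0.6, 2.2] [1.1, 1.0, -1.2, 2.3, 4.1, 0.7, 1.9]
15 45 0.04 [1.2, 1.5, -1.2, 2.2, 3.6, 0.3, 2.8] [1.2, 1.3, -1.2, 2.3, 3.9, 0.3, 2.3] [1.2, 1.1, -1.2, 2.3, 4.2, 0.4, 1.9] [-0.2, 0.8, 1.1, 2.2, 4.5, 2.0, 1.0]
15 45 0.08 [1.0, 1.4, -1.0, 2.3, 3.9, 0.5, 2.5] [1.1, 1.3, -1.2, 2.3, 3.7, 0.4, 2.5] [1.1, 1.1, -1.2, 2.3, 3.9, 0.4, 2.1] [1.1, 0.8, -1.2, 2.2, 4.3, 0.5, 1.5]
20 30 0 [1.1, 1.4, -1.0, 2.4, 3.6, 0.7, 2.7] 
[... 519 characters left out ...]
 -1.2, 2.3, 3.4, 0.3, 2.3] [1.2, 0.6, -1.2, 2.2, 4.2, 0.2, 1.3]
30 30 0.04 [0.9, 1.2, -1.0, 2.4, 3.3, 0.8, 2.7] [1.0, 1.0, -1.2, 2.4, 3.0, 0.6, 2.7] [1.0, 0.8, -1.2, 2.4, 3.2, 0.4, 2.4] [1.1, 0.5, -1.2, 2.3, 3.9, 0.3, 1.5]
30 45 0 [1.1, 1.2, -1.0, 2.2, 3.9, 0.2, 2.3] [1.2, 1.1, -1.2, 2.2, 4.0, 0.1, 2.1] [1.2, 0.9, -1.1, 2.2, -1.3, 0.2, 0.9] [1.2, 0.6, -1.1, 2.1, -1.1, 0.5, 0.5]
30 45 0.04 [1.0, 1.2, -1.0, 2.2, 3.7, 0.3, 2.5] [1.1, 1.1, -1.2, 2.2, 3.5, 0.2, 2.5] [1.1, 0.9, -1.2, 2.2, 4.4, 0.1, 1.5] [1.2, 0.6, -1.2, 2.1, -1.1, 0.3, 0.5]
30 45 0.08 [0.9, 1.2, -1.0, 2.3, 3.5, 0.4, 2.6] [1.0, 1.0, -1.2, 2.3, 3.3, 0.3, 2.7] [1.0, 0.9, -1.2, 2.2, 3.8, 0.2, 1.9] [1.1, 0.7, -1.3, 2.1, -1.3, 0.2, 0.6]
```

```bash
python3 - <<'E'
from h import *
Q=q(30,np.radians(30));t=lambda x,z:tcp(W(x,.04,z),Q,.073)
arm.movep(t(-.10,.15),Q);print(arm.read_joint_positions().round(2))
arm.line_to(t(-.10,.062),.12);print(arm.read_joint_positions().round(2),arm.read_ft_force().round(1))
arm.line_to(t(-.002,.062),.1);print(arm.read_ft_force().round(1))
for z in np.arange(.072,.14,.01):
    arm.line_to(t(-.002,z),.06);f=arm.read_ft_force();print(round(z,3),f.round(1))
    if f[2]<-1.5: break
print(arm.read_time())
cv2.imwrite("pics/push.png",snapshot("scene"))
E
```

```text
Traceback (most recent call last):
station.MotionError: the arm cannot take that pose within its joint ranges
```

```bash
python3 - <<'E'
from h import *
for p in(10,15,20,30):
 for yw in(30,37,45,52):
  for y in(0,.03,.06,.09):
    Q=q(p,np.radians(yw));pts=[(-.05,.14),(-.05,.06),(-.002,.06),(-.002,.15),(-.002,.22),(-.002,.32)]
    js=[arm.ik(tcp(W(x,y,z),Q,.073),Q) for x,z in pts]
    if all(j is not None for j in js[:3]) and js[-1] is not None:
        print(p,yw,y,[k for k,j in enumerate(js) if j is None],np.round(js[1],1).tolist(),np.round(js[-1],1).tolist())
E
```

```text
10 45 0.03 [] [1.2, 1.5, -1.0, 2.3, 4.2, 0.5, 2.4] [-0.1, 0.8, 0.9, 2.2, 4.5, 1.9, 1.1]
10 45 0.06 [] [1.2, 1.5, -1.0, 2.3, 4.0, 0.5, 2.5] [1.2, 0.8, -1.2, 2.2, 4.3, 0.5, 1.5]
10 52 0 [] [1.3, 1.5, -1.0, 2.2, -1.3, 0.4, 1.6] [1.2, 0.9, -1.1, 2.1, -1.3, 0.7, 1.0]
10 52 0.09 [] [1.2, 1.6, -1.2, 2.3, 3.8, 0.2, 2.8] [-0.2, 0.8, 0.9, 2.2, 4.5, 1.9, 1.1]
15 45 0.03 [] [1.2, 1.4, -1.0, 2.3, 4.0, 0.4, 2.4] [-0.2, 0.8, 1.1, 2.2, 4.5, 2.0, 1.0]
15 45 0.06 [] [1.1, 1.4, -1.0, 2.4, 3.9, 0.5, 2.6] [1.2, 0.8, -1.2, 2.2, 4.4, 0.5, 1.4]
15 52 0 [] [1.3, 1.5, -1.1, 2.2, -1.2, 0.1, 1.4] [1.2, 0.8, -1.0, 2.1, -1.2, 0.7, 0.9]
15 52 0.03 [] [1.3, 1.6, -1.2, 2.2, 4.1, 0.1, 2.4] [1.2, 0.8, -1.1, 2.1, -1.3, 0.6, 0.9]
15 52 0.09 [] [1.1, 1.4, -1.0, 2.3, 4.1, 0.4, 2.4] [-0.3, 0.8, 1.1, 2.2, 4.5, 2.0, 1.0]
20 45 0 [] [1.2, 1.3, -1.0, 2.3, 4.1, 0.3, 2.3] [1.3, 0.8, -1.2, 2.1, -1.3, 0.4, 0.8]
20 45 0.06 [] [1.1, 1.4, -1.0, 2.4, 3.7, 0.5, 2.6] [-0.3, 0.8, 1.3, 2.2, 4.5, 1.9, 0.9]
20 52 0 [] [1.4, 1.6, -1.3, 2.2, 1.4, 0.1, -1.2] [1.2, 0.7, -1.0, 2.0, -1.2, 0.7, 0.7]
20 52 0.03 [] [1.3, 1.5, -1.2, 2.2, 3.7, 0.1, 2.8] [1.2, 0.7, -1.1, 2.1, -1.2, 0.6, 0.8]
20 52 0.06 [4] [1.1, 1.3, -1.0, 2.3, 4.1, 0.3, 2.3] [1.2, 0.7, -1.1, 2.1, -1.3, 0.5, 0.8]
30 45 0 [] [1.2, 1.2, -1.0, 2.3, 3.8, 0.3, 2.5] [1.2, 0.6, -1.1, 2.1, -1.1, 0.5, 0.5]
30 45 0.03 [] [1.1, 1.2, -1.0, 2.3, 3.6, 0.4, 2.6] [1.2, 0.6, -1.2, 2.1, -1.1, 0.4, 0.5]
30 45 0.06 [] [1.0, 1.2, -1.0, 2.4, 3.5, 0.5, 2.7] [1.1, 0.6, -1.2, 2.1, -1.2, 0.3, 0.6]
30 52 0 [] [1.2, 1.3, -1.1, 2.2, 2.3, 0.0, -2.3] [1.1, 0.6, -0.9, 2.0, -1.0, 0.7, 0.5]
30 52 0.03 [] [1.2, 1.3, -1.1, 2.3, 2.8, 0.1, -2.8] [1.1, 0.6, -1.0, 2.0, -1.0, 0.6, 0.5]
30 52 0.06 [] [1.0, 1.2, -1.0, 2.3, 3.8, 0.3, 2.4] [1.1, 0.6, -1.1, 2.0, -1.0, 0.5, 0.4]
30 52 0.09 [4] [1.0, 1.2, -1.0, 2.3, 3.6, 0.3, 2.6] [1.1, 0.7, -1.2, 2.1, -1.0, 0.3, 0.4]
```

```bash
python3 - <<'E'
from h import *
for p in(25,30,35,40):
 for yw in(0,10,18,25):
  for y in(-.2,-.16,-.12,-.08):
    Q=q(p,np.radians(yw));pts=[(-.07,.16),(-.07,.06),(-.002,.06),(-.002,.12),(-.002,.18),(-.002,.24),(-.002,.31)]
    js=[arm.ik(tcp(W(x,y,z),Q,.073),Q) for x,z in pts]
    if all(j is not None for j in js):
        s=max(np.abs(np.diff(js,axis=0)).max(1))
        if s<.8: print(p,yw,y,round(s,2),np.round(js[0],1).tolist(),np.round(js[1],1).tolist(),np.round(js[-1],1).tolist())
E
```

```bash
python3 - <<'E'
from h import *
from collections import Counter
res=[]
for sgn in(1,-1):
 for p in(0,15,30,40,50):
  for yw in(-10,0,10,20,30):
   for y in(-.2,-.15,-.1,-.05,0.):
    Y=sgn*np.radians(yw)+0; Q=q(p,Y);pts=[(-.06,.13),(-.06,.06),(-.002,.06),(-.002,.12),(-.002,.19),(-.002,.25),(-.002,.3)]
    js=[arm.ik(tcp(W(x,sgn*y,z),Q,.073),Q) for x,z in pts]
    ok=[int(j is not None) for j in js]
    if sum(ok)>=6:
        g=[j for j in js if j is not None];res.append((-sum(ok),p,round(np.degrees(Y)),sgn*y,ok,round(np.abs(np.diff(g,axis=0)).max(),2),np.round(g[0],1).tolist(),np.round(g[-1],1).tolist()))
for r in sorted(res,key=lambda r:(r[0],r[5]))[:25]: print(*r)
E
```

```text
-7 0 -20 0.2 [1, 1, 1, 1, 1, 1, 1] 0.19 [-0.9, 1.2, -0.0, 2.4, 1.9, 1.7, 1.2] [-0.6, 0.7, -0.2, 2.3, 2.0, 1.7, 1.7]
-7 0 20 -0.15 [1, 1, 1, 1, 1, 1, 1] 0.22 [1.6, 1.6, -1.2, 2.4, 3.9, 0.5, 2.6] [1.5, 1.1, -1.2, 2.3, 4.0, 0.7, 2.0]
-7 0 30 -0.1 [1, 1, 1, 1, 1, 1, 1] 0.22 [1.6, 1.6, -1.2, 2.3, 4.2, 0.4, 2.4] [1.4, 1.1, -1.2, 2.3, 4.3, 0.6, 1.8]
-7 0 10 -0.2 [1, 1, 1, 1, 1, 1, 1] 0.28 [1.7, 1.6, -1.2, 2.4, 3.8, 0.6, 2.8] [1.5, 1.0, -1.2, 2.3, 3.8, 0.8, 2.1]
-7 50 30 -0.2 [1, 1, 1, 1, 1, 1, 1] 0.35 [1.1, 0.7, -0.6, 2.1, -1.1, 0.4, 0.7] [1.2, 0.5, -0.7, 1.8, -0.5, 0.7, -0.1]
-7 0 -30 0.15 [1, 1, 1, 1, 1, 1, 1] 0.38 [-0.7, 1.2, -0.2, 2.4, 1.7, 1.8, 1.2] [-0.7, 0.7, -0.0, 2.3, 1.9, 1.5, 1.7]
-7 15 -30 0.2 [1, 1, 1, 1, 1, 1, 1] 0.38 [-0.8, 0.9, -0.2, 2.3, 1.7, 1.5, 1.5] [-1.2, 0.6, 0.6, 2.2, 1.7, 0.9, 1.9]
-7 15 -30 0.15 [1, 1, 1, 1, 1, 1, 1] 0.38 [-0.4, 1.0, -0.6, 2.4, 1.8, 1.8, 1.5] [-0.6, 0.5, -0.2, 2.3, 1.8, 1.3, 2.0]
-7 15 30 -0.1 [1, 1, 1, 1, 1, 1, 1] 0.4 [1.5, 1.4, -1.2, 2.4, 3.7, 0.4, 2.6] [1.4, 0.8, -1.2, 2.2, 4.4, 0.4, 1.4]
-7 0 -30 0.2 [1, 1, 1, 1, 1, 1, 1] 0.49 [-1.2, 1.2, 0.4, 2
[... 1103 characters left out ...]
 15 20 -0.2 [1, 1, 1, 1, 1, 1, 1] 2.3 [1.7, 1.3, -1.2, 2.3, 3.8, 0.3, 2.5] [0.2, 0.9, 1.1, 2.2, 4.4, 2.0, 1.0]
-7 50 30 -0.1 [1, 1, 1, 1, 1, 1, 1] 2.41 [1.3, 0.8, -1.1, 2.3, 1.7, 0.2, -2.2] [1.0, 0.4, -0.7, 2.0, -0.7, 0.5, -0.1]
-7 40 30 -0.15 [1, 1, 1, 1, 1, 1, 1] 2.71 [1.4, 1.0, -1.1, 2.2, 2.1, 0.0, -2.4] [1.3, 0.5, -0.8, 2.0, -0.8, 0.5, 0.2]
-7 40 30 -0.2 [1, 1, 1, 1, 1, 1, 1] 2.74 [1.3, 0.8, -0.8, 2.2, -1.3, 0.3, 1.0] [1.3, 0.5, -0.7, 1.9, -0.8, 0.6, 0.2]
-7 50 20 -0.2 [1, 1, 1, 1, 1, 1, 1] 2.95 [1.4, 0.8, -1.0, 2.2, 1.2, 0.1, -1.7] [1.1, 0.4, -0.6, 1.9, -0.6, 0.5, -0.2]
-7 50 30 -0.15 [1, 1, 1, 1, 1, 1, 1] 3.06 [1.1, 0.7, -0.6, 2.2, -1.3, 0.3, 0.8] [1.1, 0.4, -0.7, 1.9, -0.6, 0.6, -0.1]
```

```bash
cat >> h.py <<'E'
AL=np.array([0,-1,1,1,1,1,-1])*np.pi/2;AA=[0,0,0,.0525,.0775,0,.076];DD=[.267,0,.293,0,.3425,0,.097]
def fk(j,par=(0,0,.067),allp=False):
    T=np.eye(4);c,s=np.cos(par[0]),np.sin(par[0]);T[:2,:2]=[[c,-s],[s,c]];T[2,3]=par[1];L=[]
    for i in range(7):
        ca,sa=np.cos(AL[i]),np.sin(AL[i]);ct,st=np.cos(j[i]),np.sin(j[i])
        T=T@np.array([[ct,-st,0,AA[i]],[st*ca,ct*ca,-sa,-DD[i]*sa],[st*sa,ct*sa,ca,DD[i]*ca],[0,0,0,1]]);L.append(T[:3,3])
    X=T.copy();X[:3,3]+=X[:3,2]*par[2]
    return (X,L) if allp else X
E
python3 - <<'E'
from h import *
from scipy.optimize import least_squares
D=[]
Q0=arm.read_eef_rot()
D.append((arm.read_joint_positions(),arm.read_tool_pos(),arm.read_eef_rot()))
D.append((np.array([1.256,.615,-.013,1.423,.008,1.103,-.04]),np.array([.1844,-.6228,.303]),np.array([.98966,.14343,-.00015,-.001])))
for p,yw,P in((30,45,W(-.05,.0,.1)),(45,0,W(0,-.03,.15)),(60,20,W(0,-.2,.3))):
    Q=q(p,np.radians(yw));D.append((arm.ik(P,Q),P,Q))
D=[d for d in D if d[0] is not None];print(len(D))
f=lambda x:np.concatenate([(fk(j,x)[:3,3]-P) for j,P,_ in D])
for s in(-2.5,0,2.5):
    r=least_squares(f,[s,0,.07]);print(r.x.round(4),np.abs(r.fun).max().round(4))
    print([np.degrees((Ro.from_matrix(fk(j,r.x)[:3,:3]).inv()*Ro.from_quat(Q)).magnitude()).round(1) for j,_,Q in D])
E
```

```text
5
[-1.1308 -0.1787 -0.149 ] 0.6913
[np.float64(144.4), np.float64(18.7), np.float64(96.1), np.float64(118.5), np.float64(56.3)]
[-1.1308 -0.1787 -0.149 ] 0.6913
[np.float64(144.4), np.float64(18.7), np.float64(96.1), np.float64(118.5), np.float64(56.3)]
[ 5.1523 -0.1787 -0.149 ] 0.6912
[np.float64(144.4), np.float64(18.7), np.float64(96.1), np.float64(118.5), np.float64(56.3)]
```

```bash
python3 - <<'E'
from h import *
from scipy.optimize import least_squares
import itertools,pickle
D=[(arm.read_joint_positions(),arm.read_tool_pos(),arm.read_eef_rot())]
D.append((np.array([1.256,.615,-.013,1.423,.008,1.103,-.04]),np.array([.1844,-.6228,.303]),np.array([.98966,.14343,-.00015,-.001])))
for p,yw,P in((30,45,W(-.05,.0,.1)),(45,0,W(0,-.03,.15)),(60,20,W(0,-.2,.3)),(80,-30,W(-.1,-.2,.3)),(50,-60,W(-.1,.2,.2)),(20,-40,W(-.1,.3,.3))):
    Q=q(p,np.radians(yw));j=arm.ik(P,Q)
    if j is not None: D.append((j,P,Q))
pickle.dump(D,open("D.pkl","wb"));print(len(D))
E_=lambda a,t:Ro.from_euler(a,t).as_matrix()
def rot(j,s,o): return E_('z',s[0]*j[0]+o[0])@E_('y',j[1])@E_('z',s[1]*j[2]+o[1])@E_('y',j[3])@E_('z',s[2]*j[4]+o[2])@E_('y',j[5])@E_('z',s[3]*j[6]+o[3])
best=[]
for s in itertools.product((1,-1),repeat=4):
  for ob in itertools.product((0,np.pi),repeat=2):
    o0=[0,0,0,ob[1]]
    f=lambda o:np.concatenate([(Ro.from_matrix(rot(j,s,o)).inv()*Ro.from_quat(Q)).as_rotvec() for j,_,Q in D])
    r=least_squares(f,[ob[0],0,0,ob[1]]);best.append((r.cost,s,r.x.round(3).tolist()))
best.sort(key=lambda b:b[0])
for b in best[:3]: print(b)
_,s,o=best[0]
# positions linear in offsets: sum R_i v_i
A=[];B=[]
for j,P,_ in D:
    R1=E_('z',s[0]*j[0]+o[0]);R2=R1@E_('y',j[1])@E_('z',s[1]*j[2]+o[1]);R3=R2@E_('y',j[3]);R4=R3@E_('z',s[2]*j[4]+o[2]);R5=R4@E_('y',j[5]);R6=R5@E_('z',s[3]*j[6]+o[3])
    A.append(np.c_[[0,0,1],R1[:,0],R2[:,[0,2]],R4[:,[0,2]],R5[:,0],R6[:,2]]);B.append(P)
x,res,_,_=np.linalg.lstsq(np.vstack(A),np.concatenate(B),rcond=None);print(x.round(4),np.abs(np.vstack(A)@x-np.concatenate(B)).max())
E
```

```text
8
(np.float64(4.112386217984391e-06), (-1, -1, -1, -1), [-0.0, -0.0, -0.0, 1.571])
(np.float64(4.112386217984434e-06), (-1, -1, -1, -1), [-0.0, -0.0, -0.0, 1.571])
(np.float64(4.112386217984554e-06), (-1, -1, -1, -1), [-0.0, -0.0, -0.0, 1.571])
[ 0.2388 -0.0124 -0.0191  0.5796  0.0116  0.355  -0.0338  0.2512] 0.02205585830060408
```

```bash
cat >> h.py <<'E'
E_=lambda a,t:Ro.from_euler(a,t).as_matrix()
def rots(j):
    R1=E_('z',-j[0]);R1b=R1@E_('y',j[1]);R2=R1b@E_('z',-j[2]);R3=R2@E_('y',j[3]);R4=R3@E_('z',-j[4]);R5=R4@E_('y',j[5]);R6=R5@E_('z',np.pi/2-j[6])
    return R1,R2,R3,R4,R5,R6
def basis(j): return np.hstack([np.array([[0],[0],[1.]])]+list(rots(j)))
E
python3 - <<'E'
from h import *
D=[]
rng=np.random.default_rng(0)
while len(D)<60:
    Q=q(rng.uniform(20,90),rng.uniform(-2,2));a=rng.uniform(-1.5,1.5);r=rng.uniform(.4,.7);P=np.array([r*np.cos(a),r*np.sin(a),rng.uniform(.1,.5)])
    j=arm.ik(P,Q)
    if j is not None: D.append((j,P,Q))
A=np.vstack([basis(d[0]) for d in D]);B=np.concatenate([d[1] for d in D])
x=np.linalg.lstsq(A,B,rcond=1e-6)[0];r=A@x-B;print(x.round(4),np.abs(r).max(),len(D))
np.save("geo.npy",x)
E
```

```text
[ 1.278e-01 -0.000e+00 -1.220e-02  1.278e-01 -0.000e+00 -4.600e-03
  5.502e-01  0.000e+00 -4.600e-03  1.861e-01 -0.000e+00 -2.000e-04
  1.861e-01  0.000e+00 -2.000e-04  1.166e-01 -0.000e+00 -0.000e+00
  1.166e-01] 3.836231332599027e-11 60
```

```bash
cat >> h.py <<'E'
GEO=np.load("geo.npy")
LO=np.array([-3.12,-.3,-1.34,.26,-1.36,.01,-2.84]);HI=np.array([3.12,2.06,1.32,2.42,4.5,1.98,2.84])
def FK(j):
    R=rots(j);P=basis(j)@GEO;wr=P-.233*R[5][:,2];S=np.array([0,0,.2556]);el=S+.55*R[1][:,2];return P,R[5],wr,el
from scipy.optimize import least_squares
def IK(P,Q,seed,w=.003):
    Rt=Ro.from_quat(Q)
    def f(j):
        p,R,_,_=FK(j);return np.r_[(p-P)*10,(Rt.inv()*Ro.from_matrix(R)).as_rotvec()*3,w*(j-seed)]
    r=least_squares(f,np.clip(seed,LO+.03,HI-.03),bounds=(LO+.02,HI-.02))
    p,R,_,_=FK(r.x);return r.x,np.linalg.norm(p-P)+(Rt.inv()*Ro.from_matrix(R)).magnitude()*.1
def sweep(a,b):
    mz=9;mx=-9;mr=9;me=9
    for t in np.linspace(0,1,25):
        p,R,wr,el=FK(a+(b-a)*t)
        for X in[p+R[:,2]*.073]+[p+R[:,2]*0+s*R[:,i]*.042 for i in(0,1) for s in(1,-1)]+[p-R[:,2]*.1+s*R[:,i]*.045 for i in(0,1) for s in(1,-1)]+[wr]:
            mz=min(mz,X[2]);mx=max(mx,Hd(X)[0]);mr=min(mr,np.hypot(*X[:2]))
        me=min(me,el[2]);mx=max(mx,Hd(el)[0])
    return [round(float(v),3) for v in(mz,mx,mr,me)]
E
python3 - <<'E'
from h import *
C=arm.read_joint_positions();print(FK(C)[0]-arm.read_tool_pos())
rng=np.random.default_rng(1)
def sols(P,Q,n=40):
    L=[]
    for _ in range(n):
        j,e=IK(P,Q,rng.uniform(LO,HI),.001)
        if e<2e-3 and not any(np.abs(j-k).max()<.4 for k in L): L.append(j)
    return L
for (p,yw,x,y,z) in((30,50,-.05,.06,.06),(30,30,-.002,.02,.06),(30,30,-.002,.02,.29)):
    Q=q(p,np.radians(yw));print(p,yw,x,y,z)
    for j in sorted(sols(tcp(W(x,y,z),Q,.073),Q),key=lambda j:j[4]): print("  ",j.round(2),FK(j)[2].round(2),FK(j)[3].round(2))
E
```

```text
[ 1.64257496e-12  1.21352928e-12 -1.81465953e-13]
30 50 -0.05 0.06 0.06
   [ 1.17  1.46 -1.32  2.31  2.37  0.36 -2.39] [ 0.35 -0.18  0.21] [ 0.21 -0.5   0.32]
   [ 1.13  1.36 -1.2   2.31  2.78  0.28 -2.82] [ 0.35 -0.18  0.21] [ 0.23 -0.49  0.37]
   [ 1.07  1.25 -1.06  2.32  3.4   0.28  2.82] [ 0.35 -0.18  0.21] [ 0.25 -0.46  0.43]
   [0.27 0.95 0.22 2.34 4.4  1.26 1.66] [ 0.35 -0.18  0.21] [ 0.43 -0.12  0.57]
   [-0.16  1.24  0.97  2.35  4.42  1.96  1.48] [ 0.35 -0.18  0.21] [0.51 0.08 0.43]
30 30 -0.002 0.02 0.06
   [ 1.02  1.25 -1.04  2.38  3.18  0.68  2.82] [ 0.34 -0.16  0.21] [ 0.27 -0.44  0.43]
   [ 0.88  1.11 -0.78  2.39  3.51  0.75  2.4 ] [ 0.34 -0.16  0.21] [ 0.31 -0.38  0.5 ]
   [ 0.44  0.95 -0.09  2.4   3.94  1.13  1.8 ] [ 0.34 -0.16  0.21] [ 0.4  -0.19  0.58]
30 30 -0.002 0.02 0.29
   [ 1.22  0.7  -1.32  2.27  3.2   0.2   2.33] [ 0.34 -0.16  0.44] [ 0.12 -0.33  0.68]
   [ 1.19  0.64 -1.22  2.27  3.63  0.23  1.88] [ 0.34 -0.16  0.44] [ 0.12 -0.3   0.7 ]
   [ 0.66  0.38 -0.38  2.28  4.33  0.66  1.1 ] [ 0.34 -0.16  0.44] [ 0.16 -0.12  0.77]
   [0.11 0.38 0.36 2.3  4.41 0.94 0.98] [ 0.34 -0.16  0.44] [ 0.2  -0.02  0.77]
   [-0.42  0.7   1.3   2.31  4.46  1.55  0.82] [ 0.34 -0.16  0.44] [0.32 0.15 0.68]
```

```bash
cat > plan1.py <<'E'
from h import *
C=np.array([1.26,1.12,-1.01,2.18,-1.23,.75,1.23])
Qa=q(30,np.radians(50));Q=q(30,np.radians(30))
F,e1=IK(tcp(W(-.002,.02,.062),Q,.073),Q,np.array([.9,1.1,-.85,2.39,3.5,.75,2.4]))
A,e2=IK(tcp(W(-.055,.06,.062),Qa,.073),Qa,np.array([1.0,1.2,-.95,2.33,3.5,.35,2.7]))
E
python3 - <<'E'
from plan1 import *
print(F.round(2),e1,A.round(2),e2)
M1=C.copy();M1[1]=.45;M2=A.copy();M2[1]=.45
for n,a,b in(("C-M1",C,M1),("M1-M2",M1,M2),("M2-A",M2,A),("A-F",A,F)): print(n,sweep(a,b))
for t in np.linspace(0,1,9):
    p,R,_,_=FK(A+(F-A)*t);X=p+R[:,2]*.073;c=max(Hd(p+s*R[:,1]*.042+R[:,0]*.038)[0] for s in(1,-1));print(Hd(X).round(3),round(c,3))
z=F
for h in(.11,.16,.21,.26,.3):
    z,e=IK(tcp(W(-.002,.02,h),Q,.073),Q,z);print(h,z.round(2),round(e,4))
E
```

```text
[ 0.89  1.11 -0.8   2.39  3.49  0.74  2.43] 1.3873890374470672e-08 [ 1.06  1.23 -1.02  2.33  3.53  0.3   2.69] 6.744609430881586e-08
C-M1 [0.204, -0.063, 0.37, 0.495]
M1-M2 [0.171, 0.006, 0.323, 0.751]
M2-A [0.062, -0.016, 0.338, 0.442]
A-F [0.056, -0.002, 0.37, 0.442]
[-0.055  0.06   0.062] -0.046
[-0.048  0.057  0.06 ] -0.041
[-0.041  0.053  0.058] -0.036
[-0.034  0.048  0.057] -0.032
[-0.028  0.043  0.056] -0.028
[-0.021  0.038  0.056] -0.024
[-0.015  0.032  0.057] -0.021
[-0.008  0.026  0.059] -0.017
[-0.002  0.02   0.062] -0.014
0.11 [ 0.93  1.   -0.87  2.39  3.46  0.66  2.36] 0.0
0.16 [ 0.98  0.88 -0.95  2.38  3.44  0.55  2.29] 0.0
0.21 [ 1.05  0.79 -1.06  2.35  3.43  0.42  2.21] 0.0
0.26 [ 1.15  0.71 -1.19  2.3   3.41  0.29  2.15] 0.0
0.3 [ 1.23  0.66 -1.31  2.25  3.4   0.18  2.11] 0.0
```

```bash
cat > plan1.py <<'E'
from h import *
def pose(p,yw,tip): 
    Q=q(p,np.radians(yw));return tcp(tip,Q,.073),Q
PI,YW,Y,TX=15,25,-.05,-.003
tipF=W(TX,Y,.062);QF=q(PI,np.radians(YW));wr=tcp(tipF,QF,.306)
E
python3 - <<'E'
from plan1 import *
rng=np.random.default_rng(2)
S=[]
for _ in range(30):
    j,e=IK(tcp(tipF,QF,.073),QF,rng.uniform(LO,HI),.001)
    if e<1e-3 and not any(np.abs(j-k).max()<.3 for k in S): S.append(j)
for F in S:
    out=[];z=F
    for h in(.11,.16,.21,.26,.3,.32):
        z,e=IK(tcp(W(TX,Y,h),QF,.073),QF,z);out.append(round(e,3))
    A,e=IK(wr+(.233)*Ro.from_quat(q(PI,np.radians(45))).as_matrix()[:,2],q(PI,np.radians(45)),F)
    print(F.round(2),"up",out,z.round(2),"A",A.round(2),round(e,4),sweep(A,F),FK(F)[3].round(2))
    for t in np.linspace(0,1,6):
        p,R,_,_=FK(A+(F-A)*t);X=p+R[:,2]*.073;c=max(Hd(p+s*R[:,1]*.042+R[:,0]*.038)[0] for s in(1,-1));print("  ",Hd(X).round(3),round(c,3))
E
```

```text
[0.23 1.24 0.52 2.39 4.11 1.96 1.62] up [np.float64(0.0), np.float64(0.002), np.float64(0.001), np.float64(0.0), np.float64(0.0), np.float64(0.0)] [ 1.39  0.82 -1.32  2.33  3.65  0.44  2.05] A [0.2  1.26 0.56 2.39 4.46 1.95 1.83] 0.0 [0.039, -0.003, 0.362, 0.425] [ 0.51 -0.12  0.43]
   [-0.069  0.029  0.062] -0.076
   [-0.054  0.015  0.06 ] -0.066
   [-0.04 -0.    0.06] -0.056
   [-0.027 -0.016  0.06 ] -0.048
   [-0.014 -0.033  0.06 ] -0.041
   [-0.003 -0.05   0.062] -0.034
[0.53 1.14 0.08 2.38 4.12 1.58 1.85] up [np.float64(0.0), np.float64(0.002), np.float64(0.001), np.float64(0.0), np.float64(0.0), np.float64(0.0)] [ 1.39  0.82 -1.32  2.33  3.65  0.44  2.05] A [0.5  1.14 0.12 2.38 4.44 1.51 1.92] 0.0 [0.04, -0.003, 0.362, 0.484] [ 0.43 -0.25  0.49]
   [-0.069  0.029  0.062] -0.076
   [-0.054  0.015  0.062] -0.066
   [-0.04  -0.     0.061] -0.056
   [-0.026 -0.016  0.061] -0.048
   [-0.014 -0.033  0.062] -0.041
   [-0.003 -0.05   0.062] -0.034
[ 0.88  1.18 -0.43  2.37  4.03  1.17  2.12] up [np.float64(0.0), np.float64(0.002), np.float64(0.001), np.float64(0.0), np.float64(0.0), np.float64(0.0)] [ 1.39  0.82 -1.32  2.33  3.65  0.44  2.05] A [ 0.87  1.18 -0.4   2.37  4.37  1.02  2.05] 0.0 [0.04, -0.003, 0.362, 0.464] [ 0.32 -0.39  0.46]
   [-0.069  0.029  0.062] -0.076
   [-0.054  0.015  0.063] -0.066
   [-0.04   0.001  0.063] -0.056
   [-0.026 -0.015  0.063] -0.048
   [-0.014 -0.032  0.063] -0.041
   [-0.003 -0.05   0.062] -0.034
[ 1.27  1.5  -1.06  2.36  3.55  0.68  2.82] up [np.float64(0.0), np.float64(0.002), np.float64(0.001), np.float64(0.0), np.float64(0.0), np.float64(0.0)] [ 1.39  0.82 -1.32  2.33  3.65  0.44  2.05] A [ 1.29  1.53 -1.1   2.36  3.68  0.33  2.82] 0.0 [0.04, -0.003, 0.362, 0.277] [ 0.16 -0.52  0.3 ]
   [-0.069  0.029  0.062] -0.076
   [-0.054  0.015  0.063] -0.066
   [-0.04   0.001  0.063] -0.056
   [-0.026 -0.015  0.063] -0.048
   [-0.014 -0.032  0.063] -0.041
   [-0.003 -0.05   0.062] -0.034
```

```bash
sed -i 's/,-.05,-.003/,-.065,-.003/' plan1.py; cat >> plan1.py <<'E'
F,eF=IK(tcp(tipF,QF,.073),QF,np.array([.88,1.18,-.43,2.37,4.03,1.17,2.12]))
QA=q(PI,np.radians(45));A,eA=IK(wr+.233*Ro.from_quat(QA).as_matrix()[:,2],QA,F)
E
python3 - <<'E'
from plan1 import *
print(F.round(2),eF,A.round(2),eA)
C=arm.read_joint_positions()
M0=C.copy();M0[1]=.6;M0[0]+=.5
M1=M0.copy();M1[5]=.5
M2=A.copy();M2[1]=.6;M2[0]+=.5;M2[5]=.5
M3=A.copy();M3[1]-=.35;M3[0]+=.25
W_=[C,M0,M1,M2,M3,A,F]
for i in range(6): print(i,sweep(W_[i],W_[i+1]))
z=F
for h in(.09,.12,.15,.18,.21,.24,.27,.3,.32):
    z2,e=IK(tcp(W(TX,Y,h),QF,.073),QF,z);print(h,round(e,4),np.abs(z2-z).max().round(2));z=z2
print(z.round(2))
np.save("way.npy",W_)
E
```

```text
[ 0.91  1.17 -0.42  2.35  4.07  1.14  2.09] 4.7125379916713165e-08 [ 0.9   1.17 -0.39  2.35  4.42  1.01  2.  ] 2.1979447627410184e-07
0 [0.205, -0.062, 0.383, 0.497]
1 [0.286, -0.112, 0.383, 0.71]
2 [0.092, -0.113, 0.354, 0.71]
3 [0.137, -0.057, 0.376, 0.632]
4 [0.04, -0.052, 0.365, 0.472]
5 [0.04, -0.003, 0.365, 0.469]
0.09 0.0 0.07
0.12 0.0 0.07
0.15 0.0 0.08
0.18 0.0 0.08
0.21 0.0 0.08
0.24 0.0 0.09
0.27 0.0 0.1
0.3 0.0 0.11
0.32 0.0 0.08
[ 1.08  0.53 -0.64  2.32  4.23  0.85  1.39]
```

```bash
python3 - <<'E'
from plan1 import *
w=np.load("way.npy")
for i in(1,2,3): w[i][1]=.45
c=np.array([.3965,-.2235])
for i in range(6):
    m=9
    for t in np.linspace(0,1,30):
        p,R,wr_,el=FK(w[i]+(w[i+1]-w[i])*t)
        for s in np.linspace(0,.233,12):
            X=p-R[:,2]*s
            d=np.hypot(*(X[:2]-c))
            if d<.1: m=min(m,np.hypot(max(d-.03,0),max(X[2]-.06,0)))
    print(i,sweep(w[i],w[i+1]),round(m,3))
    if m<.05: raise SystemExit("close")
for j in w[1:6]: arm.move_j(j.tolist()); 
print(arm.read_time(),arm.read_ft_force().round(1),Hd(arm.read_tool_pos()))
arm.move_j(w[6].tolist());print(arm.read_ft_force().round(1))
f0=arm.read_ft_force()
for z in np.arange(.072,.14,.01):
    arm.line_to(tcp(W(TX,Y,z),QF,.073),.06);f=arm.read_ft_force()-f0;print(round(z,3),f.round(1))
    if f[2]<-1.5: break
print(arm.read_time());cv2.imwrite("pics/push.png",snapshot("wrist"))
E
```

```text
0 [0.205, -0.062, 0.371, 0.497] 0.19
1 [0.317, -0.111, 0.371, 0.751] 0.302
2 [0.151, -0.112, 0.347, 0.751] 0.262
3 [0.17, -0.057, 0.358, 0.632] 0.147
4 [0.04, -0.052, 0.365, 0.472] 0.068
5 [0.04, -0.003, 0.365, 0.469] 0.05
10.9667 [-0.3 -0.  -0.2] [-0.11405434 -0.0418728   0.08155199]
[-0.7 -0.2 -0.2]
0.072 [1.1 0.4 0.8]
0.082 [ 0.  -0.1  0.6]
0.092 [ 1.1  0.6 -0. ]
0.102 [-1.7  0.7 -1.7]
12.7
```

```bash
python3 - <<'E'
from plan1 import *
arm.line_to(tcp(W(TX,Y,.2),QF,.073),.09);print(arm.read_ft_force().round(1))
arm.line_to(tcp(W(TX,Y,.285),QF,.073),.09);print(arm.read_ft_force().round(1),arm.read_time())
arm.pause(.2);print(arm.read_ft_force().round(1))
J=arm.read_joint_positions()
mk=W(0,.26,.32)
c=[]
for x in(-.2,-.15,-.1):
 for y in(-.15,-.1,-.05,0):
  for yw in(30,40,50,60):
   for p,z in((0,.25),(10,.25),(-10,.25),(15,.27)):
    Q=q(p,np.radians(yw));P=W(x,y,z)
    a=proj("wrist",mk,(P,Q))
    if not(40<a[0]<470 and 30<a[1]<200):continue
    j,e=IK(P,Q,J)
    if e<1e-3: c.append((np.abs(j-J).max().round(2),x,y,z,p,yw,a.round().tolist(),j.round(2).tolist(),sweep(J,j)))
c.sort(key=lambda t:t[0])
for k in c[:6]: print(*k)
E
```

```text
[-1.  -0.4 -0.8]
[-1.2 -0.7 -2.3] 15.0833
[-2.1 -0.2 -1. ]
0.22 -0.1 -0.05 0.25 10 40 [117.0, 58.0] [1.04, 0.82, -0.63, 2.4, 4.38, 0.96, 1.69] [0.209, -0.003, 0.368, 0.63]
0.25 -0.1 -0.05 0.27 15 40 [114.0, 53.0] [1.04, 0.71, -0.64, 2.38, 4.41, 0.88, 1.55] [0.229, -0.003, 0.369, 0.672]
0.32 -0.1 0 0.25 10 50 [187.0, 58.0] [1.02, 0.87, -0.76, 2.36, 4.48, 0.84, 1.63] [0.209, -0.003, 0.371, 0.612]
0.37 -0.1 0 0.27 15 50 [185.0, 55.0] [1.14, 0.86, -0.99, 2.34, 4.48, 0.59, 1.53] [0.229, -0.003, 0.371, 0.616]
0.39 -0.1 -0.05 0.25 0 40 [128.0, 104.0] [1.15, 1.01, -0.8, 2.4, 4.36, 0.97, 1.85] [0.205, -0.003, 0.367, 0.55]
0.4 -0.1 0 0.25 0 50 [192.0, 104.0] [1.07, 1.02, -0.83, 2.36, 4.48, 0.91, 1.75] [0.205, -0.003, 0.371, 0.545]
```

```bash
cat > look.py <<'E'
from plan1 import *
def look(name):
    arm.line_to(arm.read_tool_pos()-np.array([0,0,.03]),.12)
    j,e=IK(W(-.1,0,.25),q(0,np.radians(50)),arm.read_joint_positions());assert e<1e-3
    arm.move_j(j.tolist());arm.pause(.1)
    p=arm.read_tool_pos();r=arm.read_eef_rot();I=snapshot("wrist");np.savez(name+".npz",p=p,q=r)
    cv2.imwrite(f"pics/{name}.png",I);print(arm.read_time());
    for s,c in mark(I):
        if c[1]<200: print(s,c,zat(c,(p,r),W(0,.26,.32)))
    return I,(p,r)
E
python3 - <<'E'
from look import *
I,ps=look("look2")
for Z in(.29,.3,.31,.32): print(Z,[proj("wrist",W(-.018,y,Z),ps).round().tolist() for y in(0,.1,.2,.24)])
cv2.imwrite("pics/look2z.png",cv2.resize(I[50:250,130:430],None,fx=2.6,fy=2.6,interpolation=cv2.INTER_CUBIC))
E
```

```text
16.4167
[168, 96, 23, 16, 131] [175.8, 101.0] [0.5739 0.2239 0.3237]
0.29 [[408.0, 194.0], [266.0, 156.0], [202.0, 139.0], [185.0, 134.0]]
0.3 [[412.0, 171.0], [266.0, 141.0], [201.0, 128.0], [185.0, 125.0]]
0.31 [[416.0, 148.0], [266.0, 126.0], [201.0, 117.0], [184.0, 115.0]]
0.32 [[420.0, 123.0], [266.0, 111.0], [200.0, 106.0], [184.0, 105.0]]
```

View pics/look2z.png

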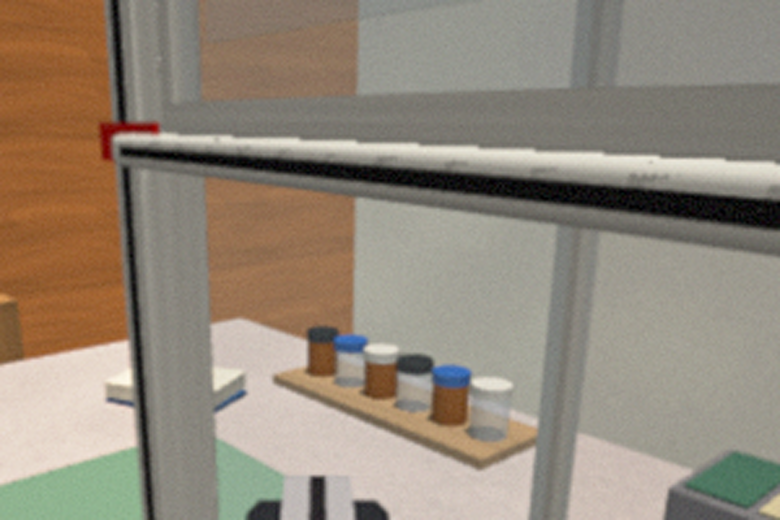

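```bash
python3 - <<'E'
from h import *
d=np.load("look2.npz");ps=(d['p'],d['q']);I=cv2.imread("pics/look2.png")
g=cv2.cvtColor(I,cv2.COLOR_BGR2GRAY)
print("left end col profile",g[108,165:185].tolist())
for c in(179,190,220,260,300,340,380,420): print(c,g[88:160,c].tolist() if c in(190,300,420) else "")
for x in(-.03,-.02,-.01):
    for px in((176,114.6),(430,146.2),(300,50+209/2.6)):
        o,dd=ray("wrist",px,ps);n=RH[:,0];s=((O+n*x-o)@n)/(dd@n);print(x,px,Hd(o+s*dd).round(4))
print(Hd(ray("wrist",(200,100),ps)[0]))
E
```

```text
left end col profile [117, 110, 112, 104, 59, 37, 39, 66, 103, 120, 109, 55, 11, 12, 0, 11, 8, 9, 6, 13]
179 
190 [134, 133, 136, 130, 133, 135, 133, 132, 123, 95, 72, 68, 84, 135, 190, 199, 166, 131, 114, 71, 35, 0, 21, 67, 104, 109, 106, 112, 127, 134, 133, 132, 129, 132, 131, 129, 128, 130, 128, 132, 133, 130, 129, 127, 132, 131, 128, 133, 129, 128, 130, 131, 133, 128, 130, 130, 131, 131, 135, 135, 134, 133, 130, 137, 131, 136, 133, 131, 134, 131, 134, 133]
220 
260 
300 [123, 117, 122, 115, 120, 124, 120, 122, 119, 124, 116, 123, 118, 120, 117, 118, 112, 132, 197, 222, 220, 207, 187, 174, 150, 138, 129, 92, 47, 17, 5, 15, 23, 16, 20, 58, 99, 116, 108, 99, 91, 101, 136, 165, 165, 170, 166, 164, 171, 167, 166, 172, 166, 166, 166, 166, 168, 166, 164, 163, 167, 162, 165, 164, 162, 164, 161, 165, 165, 164, 161, 162]
340 
380 
420 [117, 117, 118, 117, 119, 120, 111, 118, 120, 117, 114, 114, 117, 119, 110, 112, 115, 111, 118, 113, 119, 114, 111, 126, 190, 224, 221, 218, 212, 204, 191, 179, 171, 149, 144, 135, 131, 127, 62, 14, 6, 16, 10, 7, 20, 12, 3, 21, 19, 65, 107, 119, 115, 111, 109, 107, 102, 96, 98, 126, 150, 157, 155, 149, 156, 150, 154, 154, 154, 152, 152, 149]
-0.03 (176, 114.6) [-0.03    0.2319  0.3113]
-0.03 (430, 146.2) [-0.03   -0.0106  0.3132]
-0.03 (300, 130.3846153846154) [-0.03    0.0554  0.3122]
-0.02 (176, 114.6) [-0.02    0.2581  0.3096]
-0.02 (430, 146.2) [-0.02   -0.0063  0.3117]
-0.02 (300, 130.3846153846154) [-0.02    0.0657  0.3106]
-0.01 (176, 114.6) [-0.01    0.2844  0.3079]
-0.01 (430, 146.2) [-0.01   -0.002   0.3102]
-0.01 (300, 130.3846153846154) [-0.01   0.076  0.309]
[-0.14041856 -0.05827038  0.33006661]
```

```bash
python3 - <<'E'
from look import *
j,e=IK(tcp(W(TX,Y,.26),QF,.073),QF,arm.read_joint_positions());assert e<1e-3
print(sweep(arm.read_joint_positions(),j))
arm.move_j(j.tolist());print(arm.read_ft_force().round(1))
arm.line_to(tcp(W(TX,Y,.293),QF,.073),.08);arm.pause(.2);print(arm.read_ft_force().round(1))
I,ps=look("look3")
g=cv2.cvtColor(I,cv2.COLOR_BGR2GRAY).astype(int)
g2=cv2.cvtColor(cv2.imread("pics/look2.png"),cv2.COLOR_BGR2GRAY).astype(int)
for c in(190,300,420): print(g[80:150,c].tolist())
E
```

```text
[0.206, -0.003, 0.371, 0.547]
[ 0.2  0.1 -0.5]
[-0.2  0.8 -2.6]
18.9083
[168, 97, 24, 17, 149] [177.2, 108.2] [0.5749 0.2234 0.3163]
[135, 132, 131, 126, 138, 136, 134, 135, 131, 136, 135, 136, 134, 135, 149, 186, 195, 166, 135, 99, 57, 22, 9, 34, 79, 105, 111, 97, 83, 69, 61, 52, 58, 78, 113, 132, 136, 134, 126, 134, 132, 132, 128, 129, 131, 134, 130, 133, 132, 132, 132, 127, 136, 131, 131, 128, 130, 133, 132, 131, 130, 127, 127, 131, 135, 131, 132, 134, 132, 134]
[121, 116, 118, 121, 124, 123, 125, 123, 117, 122, 120, 119, 113, 120, 150, 194, 210, 191, 176, 160, 145, 134, 119, 72, 29, 10, 17, 19, 13, 17, 49, 98, 112, 115, 106, 102, 95, 103, 141, 167, 166, 165, 161, 164, 161, 167, 165, 168, 163, 165, 162, 171, 165, 166, 173, 165, 166, 162, 167, 167, 167, 164, 165, 166, 165, 165, 163, 160, 165, 164]
[117, 120, 116, 114, 116, 111, 114, 115, 111, 119, 121, 115, 115, 113, 113, 146, 194, 219, 212, 198, 188, 176, 165, 147, 134, 134, 131, 100, 49, 12, 16, 23, 10, 19, 16, 21, 5, 6, 37, 83, 112, 116, 115, 111, 109, 108, 98, 97, 94, 104, 147, 155, 158, 156, 153, 153, 152, 154, 151, 153, 154, 151, 151, 157, 153, 153, 152, 151, 155, 154]
```

```bash
python3 - <<'E'
from h import *
J=arm.read_joint_positions();print(J.round(2))
seat=np.array([.633,-.087,.02]);c=[]
for x in(-.14,-.1,-.06):
 for y in(-.1,-.05,0,.05):
  for yw in(10,20,30,40):
   for p in(0,10,20):
    for z in(.15,.2,.24):
     Q=q(p,np.radians(yw));P=W(x,y,z);a=proj("wrist",seat,(P,Q))
     R=Ro.from_quat(Q).as_matrix();cam=P+R@np.array([.0781,0,-.0703])
     hx=Hd(cam);hs=Hd(seat);zl=hx[2]+(hs[2]-hx[2])*(-.028-hx[0])/(hs[0]-hx[0])
     if not(120<a[0]<400 and 30<a[1]<215) or zl>.3 or Hd(P+R[:,2]*.073)[0]>-.035: continue
     j,e=IK(P,Q,J)
     if e<1e-3: c.append((np.abs(j-J).max().round(2),x,y,z,p,yw,a.round().tolist(),round(np.linalg.norm(cam-seat),2),j.round(2).tolist()))
c.sort(key=lambda t:t[0])
for k in c[:5]: print(*k)
c.sort(key=lambda t:t[7])
for k in c[:5]: print(*k)
# carry chain
rng=np.random.default_rng(3);cov=np.array([.3965,-.2235,0])
G=lambda k,p,yw:(tcp(k,q(p,np.radians(yw))),q(p,np.radians(yw)))
for p in(30,35,40):
 for y0,y1,ye in((50,45,20),(60,50,25),(45,45,25)):
  best=None
  for s in range(14):
    seed=rng.uniform(LO,HI) if s else J
    a,e=IK(*G(cov+[0,0,.056],p,y0),seed,.001)
    if e>1e-3: continue
    z=a;ch=[a];es=[]
    K=[(cov+[0,0,.13],y0)]+[((1-t)*(cov+[0,0,.13])+t*W(-.1,-.05,.13),y0+(y1-y0)*t) for t in np.linspace(.25,1,4)]+[((1-t)*W(-.1,-.05,.13)+t*(seat+[0,0,.105]),y1+(ye-y1)*t) for t in np.linspace(.12,1,8)]+[(seat+[0,0,.056],ye)]
    cl=9
    for k,yw in K:
        z,e=IK(*G(k,p,yw),z);ch.append(z);es.append(e)
        P,R,wr,el=FK(z)
        for X,r in [(P-R[:,2]*u,.055) for u in(0,.05,.1,.15)]+[(wr+(el-wr)*u,.065) for u in(0,.1,.2,.3,.5)]:
            h=Hd(X);dx=-.028-h[0];dz=.318-h[2]
            cl=min(cl,(max(dx,dz) if not(dx>0 and dz>0) else np.hypot(dx,dz))-r)
    r=(round(max(es),4),round(float(np.abs(np.diff(ch,axis=0)).max()),2),round(cl,3),round(np.abs(a-J).max(),2),a.round(2).tolist(),z.round(2).tolist(),min(round(FK(k)[3][2],2) for k in ch))
    if max(es)<2e-3 and (best is None or r[2]>best[2]): best=r
  print(p,y0,y1,ye,best)
E
```

```text
[ 1.07  1.01 -0.83  2.36  4.48  0.91  1.75]
30 50 45 20 None
30 60 50 25 None
30 45 45 25 None
35 50 45 20 None
35 60 50 25 (np.float64(0.0014), 0.98, np.float64(0.033), np.float64(3.9), [1.65, 1.42, -1.32, 2.0, 0.58, 0.72, -0.28], [1.09, 1.35, -1.3, 2.15, 2.5, 0.58, -2.81], np.float64(0.34))
35 45 45 25 (np.float64(0.0014), 1.48, np.float64(0.033), np.float64(3.61), [1.72, 1.42, -1.32, 2.16, 0.87, 0.45, -0.7], [1.09, 1.35, -1.3, 2.15, 2.5, 0.58, -2.81], np.float64(0.34))
40 50 45 20 None
40 60 50 25 (np.float64(0.0), 1.41, np.float64(0.017), np.float64(4.04), [1.59, 1.27, -1.18, 2.03, 0.44, 0.62, -0.16], [1.06, 1.3, -1.3, 2.12, 2.31, 0.59, -2.7], np.float64(0.4))
40 45 45 25 (np.float64(0.0), 1.22, np.float64(0.017), np.float64(3.51), [1.68, 1.37, -1.32, 2.17, 0.97, 0.47, -0.84], [1.06, 1.3, -1.3, 2.12, 2.31, 0.59, -2.7], np.float64(0.37))
```

```bash
cat > carry.py <<'E'
from h import *
cov=np.array([.3965,-.2235,0]);seat=np.array([.633,-.087,.02])
G=lambda k,p,yw:(tcp(k,q(p,np.radians(yw))),q(p,np.radians(yw)))
def knots(y0,y1,ye,cov,seat,ent):
    return [(cov+[0,0,.056],y0),(cov+[0,0,.13],y0)]+[((1-t)*(cov+[0,0,.13])+t*ent,y0+(y1-y0)*t) for t in np.linspace(.25,1,4)]+[((1-t)*ent+t*(seat+[0,0,.105]),y1+(ye-y1)*t) for t in np.linspace(.12,1,8)]+[(seat+[0,0,.056],ye)]
def clr(z):
    P,R,wr,el=FK(z);cl=9
    for X,r in [(P-R[:,2]*u,.055) for u in(0,.05,.1,.15)]+[(wr+(el-wr)*u,.065) for u in(0,.1,.2,.3,.5)]:
        h=Hd(X);dx=-.028-h[0];dz=.318-h[2];cl=min(cl,(max(dx,dz) if not(dx>0 and dz>0) else np.hypot(dx,dz))-r)
    return cl
def chain(p,K,seed):
    z=seed;ch=[];es=[]
    for k,yw in K:
        z,e=IK(*G(k,p,yw),z,.001 if not ch else .003);ch.append(z);es.append(e)
        if e>2e-3: return None
    return np.array(ch)
E
cat > s.py <<'E'
from carry import *
J=arm.read_joint_positions();rng=np.random.default_rng(3)
for p in(35,42,50):
 for y0,y1,ye in((-90,-70,-25),(-105,-70,-35),(-90,-70,-40),(-120,-75,-30)):
  best=None
  for s in range(10):
    seed=J if s==0 else np.r_[rng.uniform(-1.5,1.5),rng.uniform(.5,1.3),rng.uniform(-1.2,1.2),2.2,rng.uniform(.5,3),1,rng.uniform(-2,2)]
    ch=chain(p,knots(y0,y1,ye,cov,seat,W(-.1,-.05,.13)),seed)
    if ch is None: continue
    r=(round(float(np.abs(np.diff(ch,axis=0)).max()),2),round(min(map(clr,ch)),3),ch[0].round(2).tolist(),ch[-1].round(2).tolist(),min(round(FK(k)[3][2],2) for k in ch))
    if best is None or r[0]<best[0]: best=r
  print(p,y0,y1,ye,best)
E
python3 s.py
```

```text
35 -90 -70 -25 (0.18, np.float64(0.041), [0.36, 1.03, -0.68, 2.32, 1.55, 1.52, 1.46], [0.4, 1.0, -0.74, 2.26, 2.41, 1.3, 2.13], np.float64(0.54))
35 -105 -70 -35 (0.15, np.float64(0.02), [0.46, 1.08, -0.8, 2.16, 1.36, 1.65, 1.47], [0.39, 1.06, -0.87, 2.2, 2.22, 1.46, 2.16], np.float64(0.51))
35 -90 -70 -40 (0.18, np.float64(0.024), [0.36, 1.03, -0.68, 2.32, 1.55, 1.52, 1.46], [0.29, 1.01, -0.74, 2.16, 2.12, 1.39, 2.05], np.float64(0.54))
35 -120 -75 -30 (0.13, np.float64(-0.03), [0.53, 1.14, -0.89, 2.0, 1.22, 1.75, 1.44], [0.48, 1.11, -0.96, 2.23, 2.3, 1.49, 2.26], np.float64(0.49))
42 -90 -70 -25 (0.17, np.float64(0.017), [0.49, 1.01, -0.81, 2.32, 1.56, 1.49, 1.55], [0.51, 1.01, -0.91, 2.21, 2.26, 1.21, 2.34], np.float64(0.55))
42 -105 -70 -35 (0.15, np.float64(0.01), [0.53, 1.04, -0.86, 2.17, 1.38, 1.56, 1.53], [0.47, 1.05, -0.96, 2.15, 2.11, 1.36, 2.29], np.float64(0.53))
42 -90 -70 -40 (0.17, np.float64(0.007), [0.51, 1.02, -0.84, 2.32, 1.56, 1.52, 1.55], [0.41, 1.03, -0.92, 2.12, 2.04, 1.36, 2.23], np.float64(0.54))
42 -120 -75 -30 (0.13, np.float64(-0.03), [0.6, 1.1, -0.95, 2.03, 1.24, 1.67, 1.47], [0.55, 1.11, -1.07, 2.18, 2.18, 1.39, 2.4], np.float64(0.5))
50 -90 -70 -25 (0.19, np.float64(-0.011), [0.56, 0.93, -0.79, 2.32, 1.56, 1.3, 1.65], [0.55, 0.96, -0.93, 2.13, 2.08, 1.04, 2.5], np.float64(0.57))
50 -105 -70 -35 (0.14, np.float64(-0.015), [0.63, 1.0, -0.93, 2.19, 1.38, 1.46, 1.6], [0.55, 1.04, -1.06, 2.08, 1.97, 1.26, 2.47], np.float64(0.53))
50 -90 -70 -40 (0.18, np.float64(-0.017), [0.57, 0.94, -0.83, 2.32, 1.56, 1.33, 1.65], [0.46, 0.98, -0.93, 2.06, 1.9, 1.19, 2.37], np.float64(0.56))
50 -120 -75 -30 (0.13, np.float64(-0.018), [0.69, 1.07, -1.01, 2.06, 1.25, 1.58, 1.51], [0.62, 1.11, -1.17, 2.11, 2.02, 1.31, 2.58], np.float64(0.5))
```

```bash
cat > s2.py <<'E'
from carry import *
J=arm.read_joint_positions()
ch=chain(35,knots(-90,-70,-25,cov,seat,W(-.1,-.05,.13)),np.array([0.36,1.03,-.68,2.32,1.55,1.52,1.46]));print(len(ch))
np.save("ch.npy",ch)
c=[]
for x in(-.16,-.13,-.1,-.06):
 for y in(-.1,-.05,0,.05,.1):
  for yw in(-15,-25,-35,-45,-55):
   for p in(0,10,20,30):
    for z in(.15,.2,.24,.28):
     Q=q(p,np.radians(yw));P=W(x,y,z);a=proj("wrist",seat,(P,Q))
     R=Ro.from_quat(Q).as_matrix();cam=P+R@np.array([.0781,0,-.0703])
     hx=Hd(cam);hs=Hd(seat);zl=hx[2]+(hs[2]-hx[2])*(-.028-hx[0])/(hs[0]-hx[0])
     if not(120<a[0]<400 and 30<a[1]<225) or zl>.3 or Hd(P+R[:,2]*.073)[0]>-.035: continue
     j,e=IK(P,Q,ch[-1])
     if e<1e-3: c.append((round(np.linalg.norm(cam-seat),2),x,y,z,p,yw,a.round().tolist(),np.abs(j-J).max().round(2),j.round(2).tolist(),sweep(J,j),sweep(j,ch[1])))
c.sort(key=lambda t:t[0])
for k in c[:8]: print(*k)
for b in(ch[1],): print("J->lift",sweep(J,b))
E
python3 s2.py
```

```text
15
0.32 -0.1 0.05 0.15 30 -55 [182.0, 199.0] 2.85 [-0.03, 0.94, -0.77, 2.32, 1.63, 1.64, 1.65] [0.103, 0.11, 0.377, 0.547] [0.113, -0.059, 0.365, 0.58]
0.33 -0.13 0.05 0.15 30 -55 [164.0, 185.0] 2.89 [-0.09, 0.93, -0.75, 2.39, 1.59, 1.63, 1.56] [0.094, 0.091, 0.36, 0.547] [0.113, -0.089, 0.36, 0.583]
0.33 -0.1 0.1 0.15 30 -55 [215.0, 173.0] 2.92 [-0.11, 0.96, -0.79, 2.24, 1.56, 1.67, 1.67] [0.105, 0.126, 0.377, 0.547] [0.113, -0.059, 0.365, 0.573]
0.34 -0.13 0.05 0.15 20 -55 [166.0, 222.0] 2.91 [-0.19, 1.01, -0.66, 2.39, 1.57, 1.77, 1.44] [0.084, 0.092, 0.357, 0.547] [0.111, -0.086, 0.357, 0.55]
0.34 -0.1 0.1 0.15 20 -45 [249.0, 208.0] 2.77 [-0.19, 1.02, -0.72, 2.34, 1.71, 1.82, 1.57] [0.097, 0.104, 0.377, 0.542] [0.111, -0.047, 0.365, 0.542]
0.34 -0.1 0.1 0.15 30 -45 [249.0, 171.0] 2.78 [-0.1, 0.95, -0.8, 2.33, 1.7, 1.66, 1.69] [0.106, 0.103, 0.377, 0.547] [0.113, -0.051, 0.365, 0.574]
0.34 -0.1 0.1 0.15 20 -55 [216.0, 210.0] 2.92 [-0.2, 1.02, -0.71, 2.24, 1.56, 1.81, 1.58] [0.097, 0.127, 0.377, 0.545] [0.111, -0.056, 0.365, 0.545]
0.35 -0.13 0.1 0.15 30 -45 [233.0, 157.0] 2.83 [-0.16, 0.95, -0.78, 2.4, 1.65, 1.66, 1.59] [0.098, 0.085, 0.366, 0.547] [0.114, -0.081, 0.365, 0.577]
J->lift [0.105, 0.103, 0.365, 0.547]
```

```bash
python3 - <<'E'
from carry import *
J=arm.read_joint_positions();ch=np.load("ch.npy")
T,e=IK(W(-.1,.1,.15),q(30,np.radians(-45)),ch[-1])
for d in(.5,.8,1.1):
  for j2 in(.2,.4):
    A=J.copy();A[0]+=d;A[1]=j2
    B=T.copy();B[0]+=d;B[1]=j2
    print(d,j2,[sweep(a,b) for a,b in((J,A),(A,B),(B,T),(B,ch[1]),(T,ch[1]))])
E
```

```text
0.5 0.2 [[0.206, -0.055, 0.294, 0.547], [0.409, 0.002, 0.294, 0.795], [0.113, -0.029, 0.304, 0.574], [0.119, -0.088, 0.304, 0.617], [0.113, -0.051, 0.365, 0.574]]
0.5 0.4 [[0.206, -0.054, 0.33, 0.547], [0.364, 0.04, 0.33, 0.762], [0.113, -0.03, 0.341, 0.574], [0.119, -0.079, 0.341, 0.617], [0.113, -0.051, 0.365, 0.574]]
0.8 0.2 [[0.206, -0.054, 0.294, 0.547], [0.409, -0.061, 0.294, 0.795], [0.113, -0.031, 0.304, 0.574], [0.119, -0.105, 0.304, 0.617], [0.113, -0.051, 0.365, 0.574]]
0.8 0.4 [[0.206, -0.054, 0.33, 0.547], [0.364, -0.042, 0.33, 0.762], [0.113, -0.034, 0.341, 0.574], [0.119, -0.105, 0.341, 0.617], [0.113, -0.051, 0.365, 0.574]]
1.1 0.2 [[0.206, -0.054, 0.294, 0.547], [0.409, -0.166, 0.294, 0.795], [0.113, -0.034, 0.304, 0.574], [0.119, -0.113, 0.304, 0.617], [0.113, -0.051, 0.365, 0.574]]
1.1 0.4 [[0.206, -0.054, 0.33, 0.547], [0.364, -0.169, 0.33, 0.762], [0.113, -0.037, 0.341, 0.574], [0.119, -0.114, 0.341, 0.617], [0.113, -0.051, 0.365, 0.574]]
```

```bash
python3 - <<'E'
from carry import *
J=arm.read_joint_positions();ch=np.load("ch.npy")
T,e=IK(W(-.1,.1,.15),q(30,np.radians(-45)),ch[-1])
A=J.copy();A[0]+=1.1;A[1]=.4;B=T.copy();B[0]+=1.1;B[1]=.4
arm.move_j(A.tolist());arm.move_j(B.tolist());arm.move_j(ch[1].tolist())
def shot(n):
    arm.pause(.15);p=arm.read_tool_pos();r=arm.read_eef_rot();I=snapshot("wrist");np.savez(n+".npz",p=p,q=r);cv2.imwrite(f"pics/{n}.png",I);return I,(p,r)
I1,p1=shot("cov");
arm.move_j(T.tolist());I2,p2=shot("tray")
print(arm.read_time(),arm.read_ft_force().round(1))
print(proj("wrist",cov+[0,0,.066],p1),proj("wrist",cov+[0,0,.028],p1),proj("wrist",seat,p2))
cv2.imwrite("pics/two.png",np.hstack([cv2.resize(I1,(400,300)),cv2.resize(I2,(400,300))]))
E
```

```text
25.9833 [-0.3  0.4 -0.5]
[249.76077519 305.89778699] [250.02263837 319.89746694] [246.08844747 171.76524531]
```

View pics/two.png

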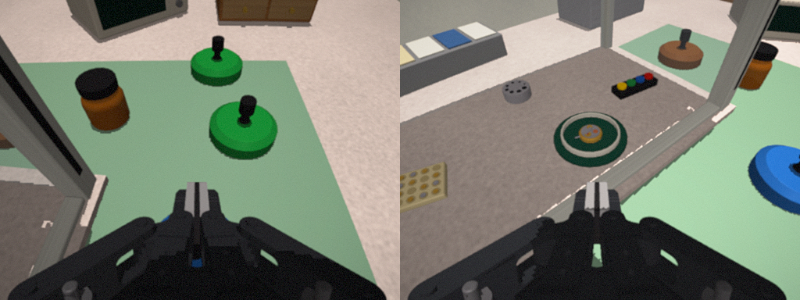

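```bash
cat > meas.py <<'E'
from carry import *
def hullc(n,I):
    H=cv2.cvtColor(I,cv2.COLOR_BGR2HSV);m=cv2.inRange(H,(105,110,40),(125,255,255));c=[k for k in cv2.findContours(m,0,2)[0] if cv2.contourArea(k)>150]
    c=[k for k in c if cv2.minEnclosingCircle(k)[0][1]>150];c=max(c,key=cv2.contourArea);M=cv2.moments(cv2.convexHull(c));return np.array([M['m10']/M['m00'],M['m01']/M['m00']])+0.0
E
python3 - <<'E'
from meas import *
for n in("scene","top"):
    px=hullc(n,cv2.imread(f"pics/{n}0.png"));print(n,px.round(1),plane(n,px,.014).round(4))
d=np.load("tray.npz");ps=(d['p'],d['q']);I=cv2.imread("pics/tray.png")
H=cv2.cvtColor(I,cv2.COLOR_BGR2HSV);x0,y0=180,130
sub=H[y0:225,x0:310]
dk=cv2.inRange(sub,(65,90,15),(95,255,110))
wh=cv2.inRange(sub,(0,0,150),(180,60,255))
for nm,m,z in(("green",dk,.02),("collar",wh,.028)):
    cs=cv2.findContours(m,cv2.RETR_EXTERNAL,cv2.CHAIN_APPROX_NONE)[0];cs=max(cs,key=cv2.contourArea)
    hu=cv2.convexHull(cs)[:,0].astype(float)+[x0,y0]
    pts=np.array([plane("wrist",p_,z,ps)[:2] for p_ in hu])
    f=least_squares(lambda v:np.hypot(*(pts-v[:2]).T)-v[2],[.633,-.087,.05],loss='soft_l1',f_scale=.002)
    print(nm,cv2.contourArea(cs),f.x.round(4),np.abs(f.fun).max().round(4),"px",hu.min(0),hu.max(0))
s=cv2.imread("pics/scene0.png");H=cv2.cvtColor(s,cv2.COLOR_BGR2HSV)[185:218,245:282]
cs=max(cv2.findContours(cv2.inRange(H,(65,70,15),(95,255,120)),0,1)[0],key=cv2.contourArea)
hu=cv2.convexHull(cs)[:,0].astype(float)+[245,185];pts=np.array([plane("scene",p_,.02)[:2] for p_ in hu])
print("scene",np.array(least_squares(lambda v:np.hypot(*(pts-v[:2]).T)-v[2],[.633,-.087,.05],loss='soft_l1',f_scale=.002).x).round(4))
E
```

```text
scene [282.8 262.5] [ 0.3951 -0.2228  0.014 ]
top [292.4 255.1] [ 0.3968 -0.223   0.014 ]
green 2143.0 [ 0.637  -0.0868  0.0363] 0.0022 px [210. 151.] [277. 192.]
collar 248.0 [ 0.63   -0.0803  0.0408] 0.0019 px [206. 160.] [280. 200.]
scene [ 0.6359 -0.0845  0.0336]
```

```bash
python3 - <<'E'
from meas import *
d=np.load("tray.npz");ps=(d['p'],d['q']);I=cv2.imread("pics/tray.png")
H=cv2.cvtColor(I,cv2.COLOR_BGR2HSV)
print(H[177,192:300:3].tolist())
g=cv2.medianBlur(I,3);G=cv2.cvtColor(g,cv2.COLOR_BGR2HSV)
m=cv2.inRange(G,(60,60,10),(100,255,130));m[:130]=0;m[222:]=0;m[:,:185]=0;m[:,305:]=0
k,l,s,c=cv2.connectedComponentsWithStats(m);print(s[s[:,4]>40].tolist())
pts0=np.argwhere(m)[:,::-1]
hu=cv2.convexHull(pts0.astype(np.int32))[:,0].astype(float)
pts=np.array([plane("wrist",p_,.02,ps)[:2] for p_ in hu])
f=least_squares(lambda v:np.hypot(*(pts-v[:2]).T)-v[2],[.633,-.087,.05],loss='soft_l1',f_scale=.002);print(f.x.round(4),np.abs(f.fun).max().round(4))
w=((G[:,:,1]<70)&(G[:,:,2]>165)).astype(np.uint8)*255;w[:145]=0;w[208:]=0;w[:,:203]=0;w[:,284:]=0
hu=cv2.convexHull(np.argwhere(w)[:,::-1].astype(np.int32))[:,0].astype(float);pts=np.array([plane("wrist",p_,.028,ps)[:2] for p_ in hu])
f=least_squares(lambda v:np.hypot(*(pts-v[:2]).T)-v[2],[.633,-.087,.04],loss='soft_l1',f_scale=.002);print(f.x.round(4),np.abs(f.fun).max().round(4))
E
```

```text
[[12, 36, 140], [11, 34, 142], [78, 203, 49], [80, 170, 54], [74, 143, 50], [18, 34, 152], [63, 38, 73], [81, 211, 52], [80, 128, 50], [79, 175, 51], [77, 144, 53], [60, 18, 71], [77, 141, 47], [21, 159, 96], [20, 195, 140], [20, 183, 149], [20, 168, 138], [18, 156, 141], [19, 166, 143], [20, 185, 150], [20, 189, 139], [20, 187, 120], [74, 97, 55], [77, 161, 57], [78, 163, 50], [84, 172, 49], [78, 134, 59], [83, 155, 51], [71, 42, 66], [19, 28, 157], [75, 60, 60], [79, 156, 54], [77, 155, 51], [13, 36, 134], [10, 39, 149], [11, 33, 145]]
[[0, 0, 512, 384, 193560], [210, 151, 68, 43, 1594], [197, 151, 93, 63, 1454]]
[ 0.6313 -0.0814  0.053 ] 0.0105
[ 140.2339 -302.54    333.1566] 0.0029
```

```bash
python3 - <<'E'
from meas import *
d=np.load("tray.npz");ps=(d['p'],d['q']);I=cv2.imread("pics/tray.png")
G=cv2.cvtColor(cv2.GaussianBlur(I,(3,3),0),cv2.COLOR_BGR2HSV)
m=((G[:,:,2]<98)|(G[:,:,1]>90)).astype(np.uint8);m[:132]=0;m[222:]=0;m[:,:188]=0;m[:,300:]=0
k,l,s,c=cv2.connectedComponentsWithStats(m);i=1+np.argmax(s[1:,2]);print(s[i].tolist())
hu=cv2.convexHull(np.argwhere(l==i)[:,::-1].astype(np.int32))[:,0].astype(float);print(hu.astype(int).tolist())
P=lambda z,h:np.array([plane("wrist",p_,z,ps)[:2] for p_ in h])
far=hu[hu[:,1]<180];near=hu[hu[:,1]>192]
def res(v):return np.r_[np.hypot(*(P(.02,far)-v).T)-.054,np.hypot(*(P(.012,near)-v).T)-.054]
f=least_squares(res,[.633,-.087],loss='soft_l1',f_scale=.002);print(f.x.round(4),(f.fun*1000).round(1))
f=least_squares(lambda v:np.hypot(*(P(.02,far)-v[:2]).T)-.054,[.633,-.087]);print("far",f.x.round(4))
w=((G[:,:,1]<75)&(G[:,:,2]>140)).astype(np.uint8)
# collar outer: from tray inside, keep bright pixels inside tray
mask=np.zeros_like(w);cv2.fillConvexPoly(mask,hu.astype(np.int32),1);mask=cv2.erode(mask,np.ones((5,5)));w&=mask
hw=cv2.convexHull(np.argwhere(w)[:,::-1].astype(np.int32))[:,0].astype(float)
Q=P(.028,hw);f=least_squares(lambda v:np.hypot(*(Q-v[:2]).T)-.043,[.633,-.087],loss='soft_l1',f_scale=.001);print("collar",f.x.round(4),(f.fun*1000).round(1))
cv2.imwrite("pics/trayz.png",cv2.resize(I[130:222,185:305],None,fx=5,fy=5,interpolation=cv2.INTER_CUBIC))
E
```

```text
[196, 146, 95, 69, 1766]
[[290, 184], [289, 187], [287, 192], [284, 196], [276, 204], [267, 209], [261, 211], [253, 213], [243, 214], [242, 214], [232, 213], [228, 212], [221, 210], [213, 206], [210, 204], [203, 197], [200, 193], [199, 191], [198, 188], [196, 180], [197, 171], [199, 165], [202, 161], [210, 153], [213, 151], [217, 149], [220, 148], [263, 146], [264, 146], [269, 148], [275, 151], [278, 153], [285, 160], [287, 163], [288, 165], [290, 171]]
[ 0.6345 -0.0843] [-1.  -0.7 -1.3 -1.1 -1.1 -1.4 -2.  -1.8 -1.3 -1.3 -1.  -0.9 -1.  -0.9
 -1.  -0.9 -1.  -0.8 -0.8 -1.1 -0.9 -0.7 -0.7 -0.8 -1.  -0.8 -0.9 -0.8
 -1.  -0.6]
far [ 0.6332 -0.083 ]
collar [ 0.6316 -0.0815] [-2.1 -2.3 -1.9 -1.3 -0.9 -0.   0.2  0.3  0.3  0.4  0.4 -0.3 -0.3 -1.
 -1.5 -2.  -2.3 -2.4 -1.8 -1.2 -0.8 -0.4  0.1  0.  -5.4 -3.5 -0.   0.3
  0.3 -0.1 -1.  -1.3 -1.4 -1.6]
```

```bash
sed -i 's/^cov=.*/cov=np.array([.3958,-.2229,0]);seat=np.array([.6345,-.0843,.02])/' carry.py
python3 - <<'E'
from meas import *
ch=chain(35,knots(-90,-70,-25,cov,seat,W(-.1,-.05,.13)),np.load("ch.npy")[0]);np.save("ch.npy",ch)
print(np.abs(np.diff(ch,axis=0)).max().round(2),round(min(map(clr,ch)),3))
arm.move_j(ch[1].tolist());arm.move_gripper(.7)
Q=q(35,np.radians(-90))
arm.line_to(tcp(cov+[0,0,.056],Q),.1);print(arm.read_ft_force().round(1))
arm.move_gripper(0.,40);print(arm.read_opening(),arm.read_finger_force(),arm.read_ft_force().round(1))
arm.line_to(tcp(cov+[0,0,.13],Q),.1);arm.pause(.3);print(arm.read_opening(),arm.read_finger_force(),arm.read_ft_force().round(1),arm.read_time())
for n in("scene","top"):
    I=snapshot(n);cv2.imwrite(f"pics/{n}1.png",I);px=hullc(n,I);print(n,px,plane(n,px,.074+.014).round(4))
cv2.imwrite("pics/grip.png",snapshot("wrist"))
a=cv2.imread("pics/scene1.png")[200:300,220:350];b=cv2.imread("pics/top1.png")[200:300,230:360]
cv2.imwrite("pics/g2.png",cv2.resize(np.hstack([a,b]),None,fx=3,fy=3,interpolation=cv2.INTER_CUBIC))
E
```

```text
0.18 0.04
[-0.7  0.5 -0.6]
0.24183259201208926 39.07316516695573 [-0.1  2.   3.9]
0.23893354362807434 39.026464245944226 [-1.  -0.8 -0.4] 30.1833
scene [287.03206292 263.00907441] [ 0.384  -0.2373  0.088 ]Traceback (most recent call last):
  File "<stdin>", line 10, in <module>
  File "meas.py", line 4, in hullc
    c=[k for k in c if cv2.minEnclosingCircle(k)[0][1]>150];c=max(c,key=cv2.contourArea);M=cv2.moments(cv2.convexHull(c));return np.array([M['m10']/M['m00'],M['m01']/M['m00']])+0.0
                                                              ~~~^^^^^^^^^^^^^^^^^^^^^^^
ValueError: max() iterable argument is empty
```

```bash
python3 - <<'E'
from meas import *
I=snapshot("wrist");cv2.imwrite("pics/grip.png",I)
a=cv2.imread("pics/scene1.png")[210:310,230:340]
cv2.imwrite("pics/g2.png",np.hstack([cv2.resize(I[190:,100:400],(500,323)),cv2.resize(a,(290,323))]))
E
```

```text
(no output)
```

View pics/g2.png

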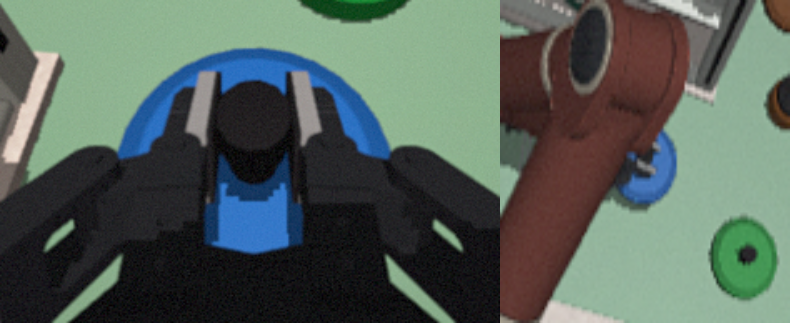

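```bash
python3 - <<'E'
from meas import *
I=cv2.imread("pics/grip.png");ps=(arm.read_tool_pos(),arm.read_eef_rot())
print("knob",plane("wrist",(252.4,259),.140,ps).round(4))
H=cv2.cvtColor(cv2.medianBlur(I,3),cv2.COLOR_BGR2HSV)
m=cv2.inRange(H,(102,120,40),(125,255,255))
top=[]
for c in range(178,328,3):
    r=np.flatnonzero(m[200:,c])
    if len(r): top.append((c,200+r[0]-.5))
top=np.array(top,float);print(top[[0,len(top)//2,-1]])
for z in(.074,.094,.102):
    P=np.array([plane("wrist",t,z,ps)[:2] for t in top])
    f=least_squares(lambda v:np.hypot(*(P-v[:2]).T)-v[2],[.3958,-.2229,.05],loss='soft_l1',f_scale=.001);g=least_squares(lambda v:np.hypot(*(P-v[:2]).T)-.05,[.3958,-.2229],loss='soft_l1',f_scale=.001)
    print(z,f.x.round(4),g.x.round(4),np.abs(g.fun*1000).mean().round(2))
E
```

```text
knob [ 0.3946 -0.2229  0.14  ]
[[178.  262.5]
 [253.  218.5]
 [325.  260.5]]
0.074 [ 0.3945 -0.2303  0.0548] [ 0.3946 -0.2359] 0.96
0.094 [ 0.3946 -0.2237  0.0491] [ 0.3946 -0.2227] 0.24
0.102 [ 0.3946 -0.2211  0.0468] [ 0.3946 -0.2174] 0.56
```

```bash
sed -i 's/seat=np.array.*/seat=np.array([.635,-.084,.02])/' carry.py
python3 - <<'E'
from meas import *
ch=chain(35,knots(-90,-70,-25,cov,seat,W(-.1,-.05,.13)),np.load("ch.npy")[0]);np.save("ch.npy",ch)
print(np.abs(np.diff(ch,axis=0)).max().round(2),round(min(map(clr,ch)),3))
for j in ch[2:14]: arm.move_j(j.tolist())
arm.pause(.2)
print(arm.read_time(),arm.read_opening(),arm.read_ft_force().round(1),(tcp(seat+[0,0,.105],q(35,np.radians(-25)))-arm.read_tool_pos()).round(4))
ps=(arm.read_tool_pos(),arm.read_eef_rot());np.savez("above.npz",p=ps[0],q=ps[1]);I=snapshot("wrist");cv2.imwrite("pics/above.png",I)
H=cv2.cvtColor(cv2.medianBlur(I,3),cv2.COLOR_BGR2HSV);m=cv2.inRange(H,(102,120,40),(125,255,255))
top=np.array([(c,200+np.flatnonzero(m[200:,c])[0]-.5) for c in range(178,328,3) if m[200:,c].any()],float)
P=np.array([plane("wrist",t,.069+.02,ps)[:2] for t in top]);g=least_squares(lambda v:np.hypot(*(P-v[:2]).T)-.05,seat[:2],loss='soft_l1',f_scale=.001);print(g.x.round(4),np.abs(g.fun*1000).mean().round(2))
E
python3 - <<'E'
import cv2,numpy as np
I=cv2.imread("pics/above.png");cv2.imwrite("pics/abovez.png",cv2.resize(I[120:330,120:400],None,fx=2.8,fy=2.8))
E
```

```text
0.18 0.04
33.6333 0.23997584330745758 [ 0.2  0.9 -0.7] [ 0.0007 -0.0013  0.0001]
[ 0.6319 -0.0827] 0.25
```

View pics/abovez.png

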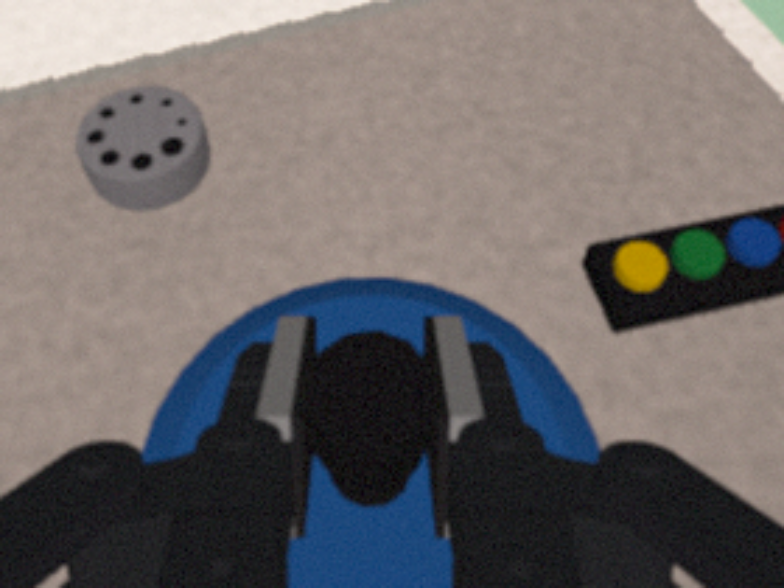

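```bash
python3 - <<'E'
from meas import *
p=arm.read_tool_pos()+np.array([.0016,-.0015,0]);z0=p[2]
f0=arm.read_ft_force()
arm.line_to(p-[0,0,.03],.06)
for d in np.arange(.034,.0525,.0025):
    arm.line_to(p-[0,0,d],.03);f=arm.read_ft_force()-f0;print(round(d,4),f.round(1),round(arm.read_opening(),3))
    if abs(f[2])>4 or np.hypot(*f[:2])>6: break
print(arm.read_tool_pos(),arm.read_time())
ps=(arm.read_tool_pos(),arm.read_eef_rot());np.savez("low.npz",p=ps[0],q=ps[1]);I=snapshot("wrist");cv2.imwrite("pics/low.png",I)
E
```

```text
0.034 [ 0.3 -0.5  0.1] 0.24
0.0365 [-0.4  0.4  0. ] 0.24
0.039 [0.4 0.2 0.8] 0.241
0.0415 [0.3 0.3 0.4] 0.239
0.044 [-0.1  0.7  0.4] 0.238
0.0465 [-0.7 -0.8 -0.5] 0.239
0.049 [-1.6  0.7  4.1] 0.238
[ 0.59632049 -0.06563215  0.10760808] 36.1167
```

```bash
python3 - <<'E'
from meas import *
p=arm.read_tool_pos();arm.line_to(p-[0,0,.0012],.02);print(arm.read_ft_force().round(1))
arm.move_gripper(.45);print(arm.read_opening(),arm.read_ft_force().round(1))
arm.move_gripper(.65)
R=Ro.from_quat(arm.read_eef_rot()).as_matrix();p=arm.read_tool_pos()
arm.line_to(p-R[:,2]*.05,.1)
ch=np.load("ch.npy");J=arm.read_joint_positions()
T,e=IK(W(-.1,.1,.15),q(30,np.radians(-45)),J)
path=[IK(tcp(k,q(35,np.radians(y))),q(35,np.radians(y)),ch[13])[0] for k,y in ((W(-.02,-.02,.14),-40),)]
print(round(min(map(clr,path+[T])),3),sweep(path[0],T),e,[round(clr(J+(path[0]-J)*t),3) for t in(0,.5,1)],[round(clr(path[0]+(T-path[0])*t),3) for t in(.3,.6,1)])
arm.move_j(path[0].tolist());arm.move_j(T.tolist());arm.pause(.2)
ps=(arm.read_tool_pos(),arm.read_eef_rot());np.savez("end.npz",p=ps[0],q=ps[1]);I=snapshot("wrist");cv2.imwrite("pics/end.png",I);cv2.imwrite("pics/endscene.png",snapshot("scene"))
print(arm.read_time(),arm.read_ft_force().round(1))
for X in(seat+[0,0,.056],seat+[0,0,.066],seat): print(proj("wrist",X,ps).round(1))
cv2.imwrite("pics/endz.png",np.hstack([cv2.resize(I[80:260,130:360],(500,391)),cv2.resize(cv2.imread("pics/endscene.png")[90:250,150:350],(300,391))]))
E
```

```text
[-3.6 -0.1  6. ]
0.4481140992201149 [ 0.   0.6 -0. ]
0.076 [0.114, -0.007, 0.375, 0.573] 4.260368482668072e-07 [np.float64(0.07), np.float64(0.076), np.float64(0.076)] [np.float64(0.089), np.float64(0.09), np.float64(0.097)]
38.9333 [-0.6 -0.6 -0.7]
[241.4 132.1]
[241.2 123.7]
[242.6 172.4]
```

View pics/endz.png

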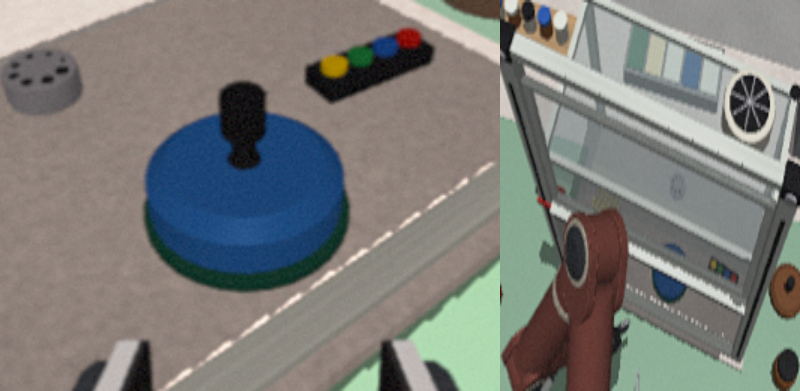

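```bash
python3 -c "
from station import *
print(ticket.finish_job())"
```

```text
the job is handed in; nothing more can be done
None
```

The job is handed in at about 39 s. The sash was raised level with the red mark, to within about 1 mm at its last measurement before the carry. The blue cover sits level and fully down round the collar on the tray, released, with the arm clear of everything.

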